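# Lay down the valve boxes and hang up their keys

## Robot

A 7-joint arm with a two-finger parallel gripper is mounted at the origin on the work surface. World frame = base frame: x ahead of the robot, y to its left, z up, the work surface at z = 0. Lengths are in m, angles in rad, forces in N, time in s.
With the tool pointing down it reaches from about 0.4 to 0.85 m from the base axis. Payload 10.4 kg.
Tool frame: the origin (TCP) lies between the finger pads; the fingertips stand manip.finger_overhang ahead of it and the grasp point (between the pads) lies 11 mm behind it (manip.finger_overhang is the distance from the TCP to the fingertips, in m); x points along the fingers, z is the direction in which the jaws open and shut, and the axes are right-handed (so a half turn about x gives the same grasp; the last joint's range is limited). The gripper opens to 85 mm and grips with 20 to 120 N. Pads are 22 mm wide; open, the fingers measure 114 mm over their backs; the gripper's body (76 mm by 85 mm) begins 54 mm behind the grasp point. The pads swing forward as they close: fully open they stand 13 mm farther back than shut.
Start: joints at [-1.24, 0.332, -0.065, 1.46, 0.022, 1.35, -0.088], TCP at [0.217, 0.586, 0.239] pointing down, gripper open.
Joint ranges: [-2.6, 2.6], [-0.5, 2.12], [-1.47, 1.34], [0.16, 2.42], [-1.27, 4.41], [0.06, 2.06], [-2.6, 2.6]. Speed limits (rad/s): [2.22, 2.22, 2.79, 2.79, 3.14, 3.14, 3.14].

## Interface

Orientations are given as a unit quaternion [x, y, z, w].
In Python, from workcell import get_obs, camera, workorder, manip gives the robot as it stands. The module is installed in compiled form; this text tells all that it offers.
- The arm moves only by the tool play_rows, never from a script. Its argument "increments" is text: rows parted by semicolons, each of 4 numbers parted by spaces: the shift along the tool's x, y, z in m, then the turn about the tool's x in rad. A call has 1 to 20 rows; each row shifts and turns the pose as measured when the row begins, along the tool's axes as they then stand; what a row does not reach is not made up. A row lasts 1/10 s, in which the tool goes at most 50 mm and 8.59 degrees, less where a joint would pass 70% of its speed; a pose out of reach is approached as far as the arm can. A call is refused whole if a number of a shift passes 0.05 or a number of a turn 0.15, either way. A call with a gripper value outside its range is refused whole. "hand" is the gripper command: -1 is fully open, 1 is shut, values between are in proportion, set as the call begins (left out, the last holds). The fingers move at their own pace and stop on an object; "squeeze" is the grip in N (left out, the last holds). Time passes only in rows, so rows that do not move let the fingers close. It gives the time, the measured TCP pose, the force and the opening at its end, in the units of the state.
- get_obs(): the state, without advancing time (a new reading comes with each control period).
- camera(name): name is "scene" or "top" or "wrist"; returns a dict with "img" (384x512x3 uint8, blue, green, red), "fov_y" (degrees; the focal length in pixels is half the picture's height over the tangent of half this angle, whatever the lens; pixels are square), "cx", "cy" (the principal point, pixels), "distortion" ([k1, k2, p1, p2, k3] as OpenCV has them; the pictures are not rectified), "R" (3x3) and "t" (3): a world point X has camera coordinates R X + t; the wrist camera has in their place "tool_from_camera" (4x4, takes a point from camera to tool coordinates, whose origin is the TCP and whose axes are the tool frame's). Camera axes: x right, y down, z forward; pixel columns grow to the right and rows downward; lengths in m; the calibration is good to about 2 mm. A picture is of the moment at which its call begins: read the wrist's pose just before it. There is no depth.
- workorder.hand_in(): hands the job in, once; it reports no verdict.
The state is a dict: "clock": time; "joint_pos": joint angles; "joint_velocities": joint speeds; "tau": joint torques, N m; "position": TCP position; "ee_rot": TCP orientation; "ft_force": force on the tool from outside, world axes, zero at the start; "torque": the same for the moment, N m; "grip_width": opening from 0.0 (shut) to 1.0 (fully open).
Only numpy, scipy, OpenCV 4.12 (cv2) and the standard library are available. Lean on these libraries where they do the work, as an engineer would, in place of code of your own. Each camera call takes 0.05 s, during which the arm holds its last target.

## Task

The pressure test is over. First tip every valve box that stands on end over onto its rubber feet, gauge panel up, without lifting it off the bench; only when all of them are down, hang every valve key by its eye on the peg of its own colour and let it hang there. Leave the oil bottle, the charger and the loose brass valve alone.

Things in the scene. Friction and masses are not known exactly. Their poses are not given: they have to be found in the camera images.
- box1: aluminium valve box 50 mm thick (its x), 80 wide (y), 150 tall (z), 0.8 kg, standing on end. Origin: centre of the 50 x 80 underside. Its +x face is the back with four black rubber feet 4 mm high (a black band on the top end marks that side); its -x face is the gauge panel (white dial, blue knobs). Lying on its feet, its +x points straight down. May be absent
- box1_mid (a point): centre of valve box1, 75 mm above its underside. A level push of a few N on the panel side, 125 mm up, along the box's +x tips it about its bottom edge; leaning some 20 degrees it passes its balance and falls by itself, needing 160 mm of clear bench
- box2: aluminium valve box 50 mm thick (its x), 80 wide (y), 150 tall (z), 0.8 kg, standing on end. Origin: centre of the 50 x 80 underside. Its +x face is the back with four black rubber feet 4 mm high (a black band on the top end marks that side); its -x face is the gauge panel (white dial, blue knobs). Lying on its feet, its +x points straight down. May be absent
- box2_mid (a point): centre of valve box2, 75 mm above its underside. A level push of a few N on the panel side, 125 mm up, along the box's +x tips it about its bottom edge; leaning some 20 degrees it passes its balance and falls by itself, needing 160 mm of clear bench
- box3: aluminium valve box 50 mm thick (its x), 80 wide (y), 150 tall (z), 0.8 kg, standing on end. Origin: centre of the 50 x 80 underside. Its +x face is the back with four black rubber feet 4 mm high (a black band on the top end marks that side); its -x face is the gauge panel (white dial, blue knobs). Lying on its feet, its +x points straight down. May be absent
- box3_mid (a point): centre of valve box3, 75 mm above its underside. A level push of a few N on the panel side, 125 mm up, along the box's +x tips it about its bottom edge; leaning some 20 degrees it passes its balance and falls by itself, needing 160 mm of clear bench
- key_red: flat valve key, red handle, 8 mm thick, 0.1 kg, lying on the bench. Origin: middle of the handle at mid thickness. Handle 22 mm wide (y), from x = -45 to +45 mm; steel head 50 x 50 mm from x = +45 to +95 mm with a 28 mm square window, the eye, through it along z. Centre of mass near x = +32 mm. Both flat sides alike
- key_red_eye (a point): centre of the red key's eye, 70 mm along +x from the key's origin. Let go with the peg through its eye, the key swings down and hangs, head against the post
- peg_red: red peg, 10 mm thick, 70 long, on the front of a fixed grey post (40 wide, 20 deep, 240 tall, red cap, 50 x 60 x 8 mm foot). Origin: the peg's root on the post's face, 190 mm above the bench. z runs along the peg to its tip, out and up at 45 degrees roughly towards the robot; x points away from the robot and up at 45 degrees; y is level
- key_yellow: flat valve key, yellow handle, 8 mm thick, 0.1 kg, lying on the bench. Origin: middle of the handle at mid thickness. Handle 22 mm wide (y), from x = -45 to +45 mm; steel head 50 x 50 mm from x = +45 to +95 mm with a 28 mm square window, the eye, through it along z. Centre of mass near x = +32 mm. Both flat sides alike
- key_yellow_eye (a point): centre of the yellow key's eye, 70 mm along +x from the key's origin. Let go with the peg through its eye, the key swings down and hangs, head against the post
- peg_yellow: yellow peg, 10 mm thick, 70 long, on the front of a fixed grey post (40 wide, 20 deep, 240 tall, yellow cap, 50 x 60 x 8 mm foot). Origin: the peg's root on the post's face, 190 mm above the bench. z runs along the peg to its tip, out and up at 45 degrees roughly towards the robot; x points away from the robot and up at 45 degrees; y is level
- key_blue: flat valve key, blue handle, 8 mm thick, 0.1 kg, lying on the bench. Origin: middle of the handle at mid thickness. Handle 22 mm wide (y), from x = -45 to +45 mm; steel head 50 x 50 mm from x = +45 to +95 mm with a 28 mm square window, the eye, through it along z. Centre of mass near x = +32 mm. Both flat sides alike
- key_blue_eye (a point): centre of the blue key's eye, 70 mm along +x from the key's origin. Let go with the peg through its eye, the key swings down and hangs, head against the post
- peg_blue: blue peg, 10 mm thick, 70 long, on the front of a fixed grey post (40 wide, 20 deep, 240 tall, blue cap, 50 x 60 x 8 mm foot). Origin: the peg's root on the post's face, 190 mm above the bench. z runs along the peg to its tip, out and up at 45 degrees roughly towards the robot; x points away from the robot and up at 45 degrees; y is level
- oiler: red squeeze oil bottle, 64 mm across, 150 mm tall; a bystander to be left alone. Origin: centre of its underside
- charger: black battery charger, 90 x 75 x 40 mm; a bystander to be left alone. Origin: centre of its underside
- valve: brass solenoid valve with a blue coil, 82 x 36 x 70 mm; a bystander to be left alone. Origin: centre of its underside
Mind the look-alikes: they are no part of the job. Leave any green or purple look-alike of the key_red alone.

How it is judged:
On the way, in this order (a step that is already met when the one before it is completed fails the run):
1. every valve box lies on its rubber feet while all keys are still off their pegs (angle between each of box1, box2, box3's own x axis and vertical above 2.97 rad and height (world z) of each of key_red_eye, key_yellow_eye, key_blue_eye below 0.15 m), for 0.2 s.
2. every valve key hangs by its eye on the peg of its own colour (x of key_red_eye in the frame of peg_red between -0.016 and 0.016 m and y of key_red_eye in the frame of peg_red between -0.016 and 0.016 m and z of key_red_eye in the frame of peg_red between 0 and 0.068 m and x of key_yellow_eye in the frame of peg_yellow between -0.016 and 0.016 m and y of key_yellow_eye in the frame of peg_yellow between -0.016 and 0.016 m and z of key_yellow_eye in the frame of peg_yellow between 0 and 0.068 m and x of key_blue_eye in the frame of peg_blue between -0.016 and 0.016 m and y of key_blue_eye in the frame of peg_blue between -0.016 and 0.016 m and z of key_blue_eye in the frame of peg_blue between 0 and 0.068 m), for 0.2 s.
At the end, for the whole second after the job is handed in: Every valve box present lies on its rubber feet (its +x axis within 10 degrees of straight down), every key present has the peg of its own colour through its eye (eye centre within 16 mm of the peg's axis on both peg axes, between root and tip), and the boxes are at rest (under 0.05 m/s) (all of step 2 and angle between each of box1, box2, box3's own x axis and vertical above 2.97 rad and linear speed of each of box1, box2, box3 below 0.05 m/s); the robot touches nothing.
It fails at once if a valve box is lifted off the bench (its centre above 120 mm) (height (world z) of any of box1_mid, box2_mid, box3_mid above 0.12 m).
It fails at once if the oil bottle, the charger or the loose brass valve is moved more than 30 mm (distance of any of oiler, charger, valve from where it was at the start of the episode above 0.03 m).
Of box1, box2, box3 only 2 to 3 are there at a start; the rules pass over those that are not, and their reading is None.
At some moment in a run one of key_red, key_yellow, key_blue may be knocked a few centimetres aside while the robot is not near it.
Once in a run the grip may slacken for a moment while it holds something.
It also fails if it takes over 192 s, if anything falls off the work surface, if the arm or the gripper's body presses on something with over 40 N, if the wrist force passes 120 N, or if a joint passes its speed limit or range.

## Working session

There is one attempt and no reset: what is moved stays moved. The work goes in short steps, Python scripts to look and compute and a tool call to move; the robot and the scene stay as the last step left them, time stands still between calls to the robot, and variables do not carry over. Pictures are saved under pics/ and viewed, and the job is handed in when it is done.

Besides the shell and the picture viewer there is one more tool, called after "Call:" as name(argument=value, ...) on one line, values as JSON. play_rows: Moves the arm, as the interface text tells. Its arguments: {"type":"object","properties":{"increments":{"type":"string"},"hand":{"type":"number"},"squeeze":{"type":"number"}},"required":["increments"]}

```bash
mkdir -p pics; ls; python3 - <<'E'
from workcell import get_obs, camera, workorder, manip
import cv2,numpy as np
o=get_obs(); print(o); print(manip.finger_overhang)
for n in ["scene","top","wrist"]:
    c=camera(n); cv2.imwrite(f"pics/{n}0.png",c["img"]); print(n,{k:v for k,v in c.items() if k!="img"})
E
```

```text
pics
{'clock': 0.0, 'joint_pos': array([-1.23960505,  0.33287462, -0.06467616,  1.46095613,  0.0215978 ,
        1.34991336, -0.08852053]), 'joint_velocities': array([ 0.00069658,  0.00090854, -0.0008353 , -0.00177083, -0.00011779,
       -0.00034483, -0.00019016]), 'tau': array([-5.23032941e-04, -6.25452805e+01,  4.86087624e-02, -3.91594255e+01,
        1.62628584e-02,  1.01573273e-02, -4.10758062e-06]), 'position': array([0.21642354, 0.58593255, 0.23850708]), 'ee_rot': array([-0.40451906,  0.5805958 ,  0.40388803,  0.57978212]), 'ft_force': array([-0.29529341, -0.01525034, -0.54172899]), 'torque': array([ 0.02006183, -0.00054632,  0.02779265]), 'grip_width': 0.9994221093907325}
0.008
scene {'fov_y': 51.24683838933038, 'cx': 258.26176088424296, 'cy': 187.70906421724015, 'distortion': array([-0.03754124,  0.        ,  0.        ,  0.        ,  0.        ]), 'R': array([[-0.58514816,  0.81092509, -0.00146163],
       [ 0.70185891,  0.50554359, -0.50181646],
       [-0.40619664, -0.29466283, -0.86497289]]), 't': array([ 0.33941426, -0.30085549,  1.78465885])}
top {'fov_y': 47.896036190
[... 184 characters left out ...]
, -0.00400426],
       [-0.9886524 , -0.02471381, -0.14817439],
       [ 0.14802572,  0.00775049, -0.98895314]]), 't': array([-0.03019753,  0.53995603,  1.44746989])}
wrist {'fov_y': 71.308268747217, 'cx': 256.5303510674973, 'cy': 190.65510145540944, 'distortion': array([-0.03805295,  0.        ,  0.        ,  0.        ,  0.        ]), 'tool_from_camera': array([[ 1.23185523e-04, -2.61733763e-01,  9.65140105e-01,
        -1.35294741e-01],
       [-2.19089011e-04, -9.65140096e-01, -2.61733733e-01,
         6.58315835e-02],
       [ 9.99999968e-01, -1.79209784e-04, -1.76234279e-04,
         5.95041447e-04],
       [ 0.00000000e+00,  0.00000000e+00,  0.00000000e+00,
         1.00000000e+00]])}
```

View pics/scene0.png

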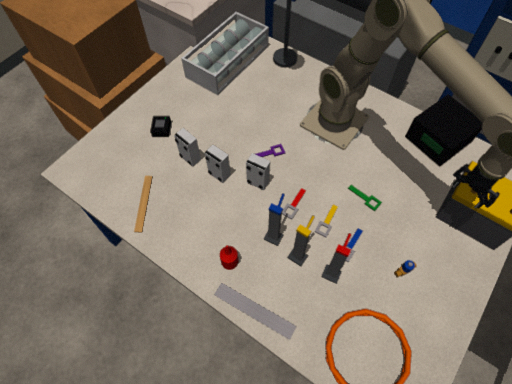

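View pics/top0.png

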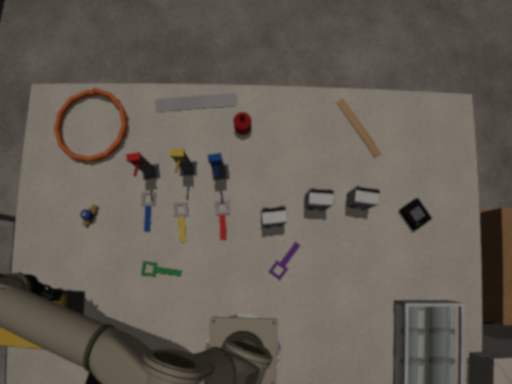

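View pics/wrist0.png

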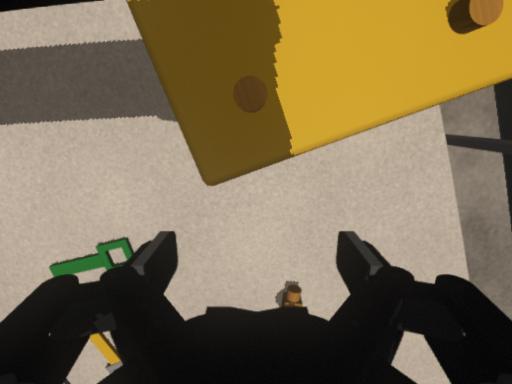

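```bash
cat > h.py <<'E'
import numpy as np, cv2
from workcell import get_obs, camera, workorder, manip
from scipy.spatial.transform import Rotation as Rn
def K(c):
    h=c["img"].shape[0]; f=h/2/np.tan(np.radians(c["fov_y"])/2)
    return np.array([[f,0,c["cx"]],[0,f,c["cy"]],[0,0,1.]])
def ext(c,obs=None):
    if "R" in c: return np.array(c["R"]),np.array(c["t"])
    T=np.eye(4); T[:3,:3]=Rn.from_quat(obs["ee_rot"]).as_matrix(); T[:3,3]=obs["position"]
    M=np.linalg.inv(T@np.array(c["tool_from_camera"])); return M[:3,:3],M[:3,3]
def ray(c,uv,obs=None):
    R,t=ext(c,obs); p=cv2.undistortPoints(np.array([[uv]],float),K(c),np.array(c["distortion"]))[0,0]
    d=R.T@np.array([p[0],p[1],1]); return -R.T@t, d/np.linalg.norm(d)
def onz(c,uv,z,obs=None):
    o,d=ray(c,uv,obs); return o+d*(z-o[2])/d[2]
def tri(*rays):
    A=np.zeros((3,3));b=np.zeros(3)
    for o,d in rays:
        P=np.eye(3)-np.outer(d,d);A+=P;b+=P@o
    x=np.linalg.solve(A,b); return x,[float(np.linalg.norm((np.eye(3)-np.outer(d,d))@(x-o))) for o,d in rays]
def proj(c,X,obs=None):
    R,t=ext(c,obs); return cv2.projectPoints(np.atleast_2d(np.array(X,float)),cv2.Rodrigues(R)[0],t,K(c),np.array(c["distortion"]))[0][:,0]
def crop(img,x0,y0,x1,y1,s,fn):
    cv2.imwrite(fn,cv2.resize(img[y0:y1,x0:x1],None,fx=s,fy=s,interpolation=cv2.INTER_CUBIC))
E
python3 - <<'E'
from h import *
o=get_obs(); print(Rn.from_quat(o["ee_rot"]).as_matrix().round(3))
s=camera("scene");t=camera("top")
for c in (s,t): print(-np.array(c["R"]).T@c["t"])
crop(s["img"],140,110,300,210,5,"pics/s1.png")
crop(s["img"],250,170,420,290,4,"pics/s2.png")
crop(t["img"],240,160,440,290,4,"pics/t1.png")
crop(t["img"],60,130,260,290,4,"pics/t2.png")
np.save("s0.npy",s["img"])
E
```

```text
[[-0.    -0.938  0.346]
 [-0.001  0.346  0.938]
 [-1.    -0.    -0.001]]
[1.13468816 0.40272866 1.39320339]
[ 0.32033878 -0.02806164  1.51136663]
```

View pics/s1.png

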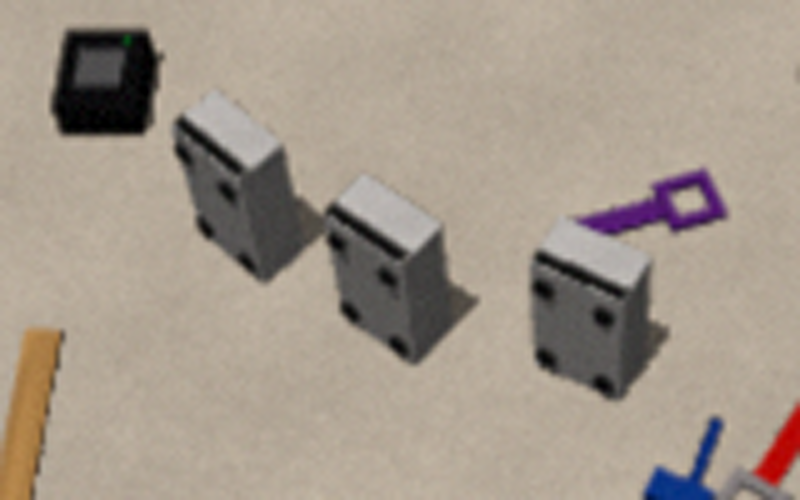

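View pics/t1.png

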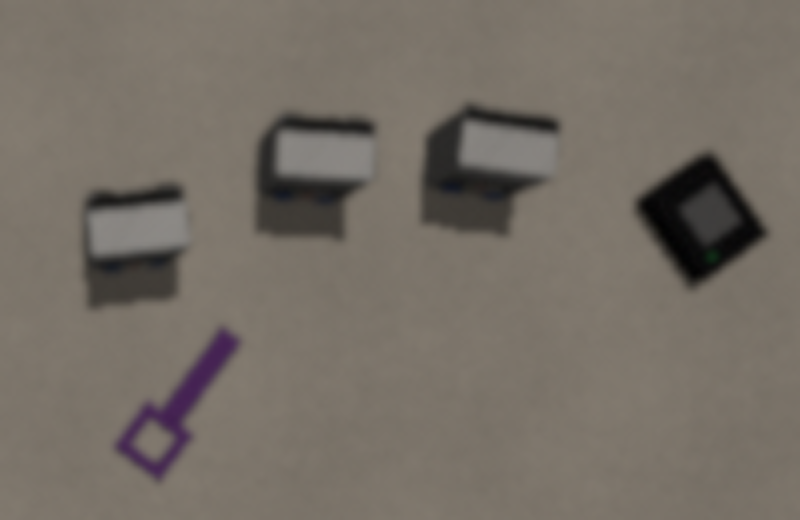

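View pics/s2.png

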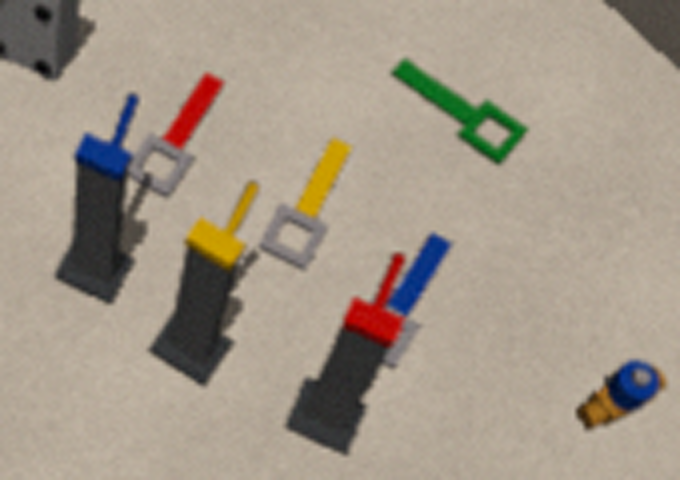

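View pics/t2.png

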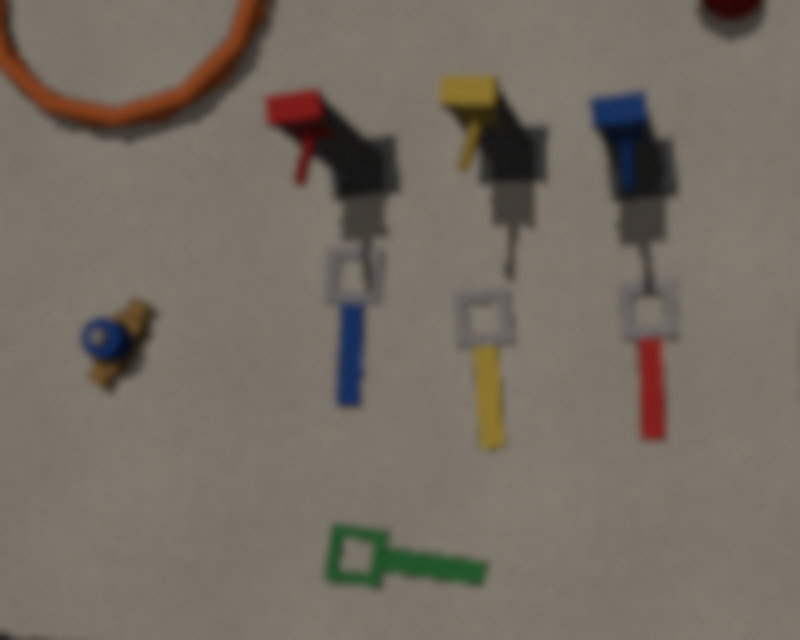

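```bash
python3 - <<'E'
from h import *
s=camera("scene");t=camera("top")
T=lambda x,y,a=240,b=160:(a+(x+.5)/4-.5,b+(y+.5)/4-.5)
T2=lambda x,y:T(x,y,60,130)
S1=lambda x,y:(140+(x+.5)/5-.5,110+(y+.5)/5-.5)
S2=lambda x,y:(250+(x+.5)/4-.5,170+(y+.5)/4-.5)
B={"A":([(88,193),(182,186),(188,248),(90,260)],[(536,252),(625,292),(650,262),(568,218)]),
"B":([(278,117),(372,124),(374,185),(272,182)],[(405,255),(328,208),(365,176),(442,224)]),
"C":([(465,108),(557,120),(555,182),(458,172)],[(240,170),(176,122),(215,92),(284,150)])}
B["B"]=(B["B"][0],[(328,208),(405,255),(442,224),(365,176)])
B["C"]=(B["C"][0],[(176,122),(240,170),(284,150),(215,92)])
# top order: far-left(+y), far-right(-y), near-right, near-left. scene: camera from +x,+y: screen right=+y ; reorder
for n,(a,b) in B.items():
    pt=np.array([onz(t,T(*p),.15) for p in a]); ps=np.array([onz(s,S1(*p),.15) for p in b])
    print(n,"top\n",pt[:,:2].round(3),pt.mean(0).round(3),"scene\n",ps[:,:2].round(3),ps.mean(0).round(3), "tri",tri(ray(t,np.mean([T(*p) for p in a],0)),ray(s,np.mean([S1(*p) for p in b],0))))
P={"peg_red_tip":((300,183),(398,258)),"peg_red_root":((318,135),(382,300)),
"peg_yel_tip":((463,168),(253,185)),"peg_yel_root":((477,122),(233,230)),
"peg_blu_tip":((627,187),(132,98)),"peg_blu_root":((625,130),(114,142)),
"capR":((297,108),(373,320)),"capY":((469,92),(217,242)),"capB":((620,110),(104,154)),
"kred_eye":((649,312),(163,165)),"kred_end":((653,438),(213,78)),
"kyel_eye":((485,319),(294,236)),"kyel_end":((492,447),(342,145)),
"kblu_eye":((355,276),(0,0)),"kblu_end":((348,405),(440,240)),"valve":((105,340),(637,378)),}
for n,(a,b) in P.items():
    z0=onz(t,T2(*a),.006); 
    print(n,"z006",z0.round(3)[:2], onz(s,S2(*b),.006).round(3)[:2], *( [v for v in tri(ray(t,T2(*a)),ray(s,S2(*b)))]))
E
```

```text
A top
 [[ 0.477 -0.049]
 [ 0.485 -0.123]
 [ 0.435 -0.128]
 [ 0.424 -0.051]] [ 0.455 -0.088  0.15 ] scene
 [[ 0.479 -0.126]
 [ 0.469 -0.051]
 [ 0.436 -0.051]
 [ 0.44  -0.125]] [ 0.456 -0.088  0.15 ] tri (array([ 0.45546335, -0.08799636,  0.14926039]), [0.0002492925478054989, 0.000249292547805526])
B top
 [[ 0.542 -0.199]
 [ 0.538 -0.274]
 [ 0.489 -0.276]
 [ 0.49  -0.194]] [ 0.515 -0.236  0.15 ] scene
 [[ 0.539 -0.278]
 [ 0.538 -0.204]
 [ 0.5   -0.199]
 [ 0.499 -0.274]] [ 0.519 -0.239  0.15 ] tri (array([ 0.51624121, -0.23829377,  0.14609724]), [0.0020881589402655994, 0.0020881589402654936])
C top
 [[ 0.553 -0.35 ]
 [ 0.545 -0.425]
 [ 0.495 -0.422]
 [ 0.501 -0.344]] [ 0.524 -0.385  0.15 ] scene
 [[ 0.545 -0.427]
 [ 0.551 -0.356]
 [ 0.516 -0.341]
 [ 0.505 -0.422]] [ 0.529 -0.386  0.15 ] tri (array([ 0.52541172, -0.38841311,  0.14352767]), [0.001749921591558721, 0.0017499215915586395])
peg_red_tip z006 [0.599 0.406] [0.447 0.326] [0.55794251 0.3396637  0.2314202 ] [0.0018062763650383345, 0.001806276365038469]
peg_red_root z006 [0.643 0.393] [0.493 0.334] [0.59483092 0.3392256  0.21944122
[... 1099 characters left out ...]
87    0.00365281] [0.0018961879720964232, 0.0018961879720964634]
kyel_eye z006 [0.481 0.233] [0.485 0.234] [ 4.81927049e-01  2.33732735e-01 -1.28394897e-04] [0.0003024774614697261, 0.00030247746146969085]
kyel_end z006 [0.369 0.222] [0.374 0.222] [ 0.36992948  0.22183219 -0.0009662 ] [0.0009585229830249351, 0.0009585229830250075]
kblu_eye z006 [0.516 0.351] [ 0.434 -0.149] [0.55794179 0.13079696 0.46754978] [0.1449761150160582, 0.14497611501605828]
kblu_end z006 [0.402 0.351] [0.408 0.349] [ 0.40323079  0.35037418 -0.0004865 ] [0.002053326352590558, 0.002053326352590576]
valve z006 [0.453 0.576] [0.424 0.561] [0.44855637 0.55567945 0.0547001 ] [0.00038244194520460775, 0.00038244194520461105]
```

Call:
play_rows(increments="-0.02 0 0 -0.12;-0.02 0 0 -0.12;-0.02 0 0 -0.12;0 0 0 0", hand=1)

```text
clock: 0.75
position: [0.2163, 0.5857, 0.3001]
ee_rot: [0.505, -0.496, -0.504, -0.494]
ft_force: [-0.4, 1.0, 0.5]
grip_width: 0.33
```

Call:
play_rows(increments="0 -0.03 -0.04 0;0 -0.03 -0.04 0;0 -0.03 -0.04 0;0 -0.03 -0.04 0;0 -0.03 -0.04 0;0 -0.03 -0.04 0;0 -0.01 -0.04 0;0 0 -0.03 0.017;0 0 0 0")

```text
clock: 1.65
position: [0.4115, 0.2699, 0.2925]
ee_rot: [-0.495, 0.508, 0.495, 0.502]
ft_force: [0.0, 1.0, 0.3]
grip_width: -0.003
```

```bash
python3 - <<'E'
from h import *
o=get_obs(); w=camera("wrist"); cv2.imwrite("pics/w1.png",w["img"]); print(o["position"],o["ee_rot"],o["clock"])
np.savez("w1.npz",img=w["img"],position=o["position"],ee_rot=o["ee_rot"])
E
```

```text
[0.41152585 0.269877   0.29248342] [-0.4947307   0.50810896  0.4951023   0.50193678] 1.65
```

View pics/w1.png

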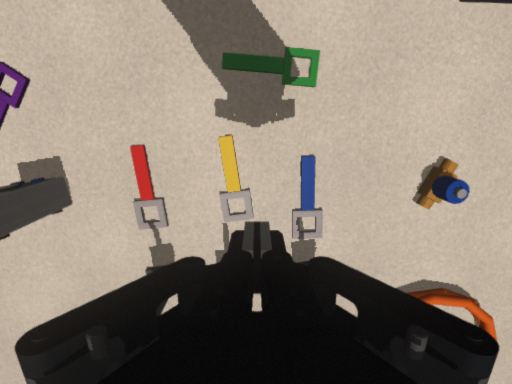

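Call:
play_rows(increments="0 0 -0.04 0;0 0 -0.04 0;0 0 -0.04 0;0 0 -0.04 0;0 0 0 0")

```text
clock: 2.2
position: [0.4064, 0.1124, 0.2904]
ee_rot: [-0.495, 0.507, 0.497, 0.5]
ft_force: [-0.4, 0.1, 0.3]
grip_width: 0.003
```

```bash
python3 - <<'E'
from h import *
o=get_obs(); w=camera("wrist"); cv2.imwrite("pics/w2.png",w["img"]); print(o["position"],o["ee_rot"],o["clock"])
np.savez("w2.npz",img=w["img"],position=o["position"],ee_rot=o["ee_rot"])
E
```

```text
[0.40640882 0.11237712 0.29037632] [-0.49530077  0.50749253  0.49685124  0.50026725] 2.2
```

View pics/w2.png

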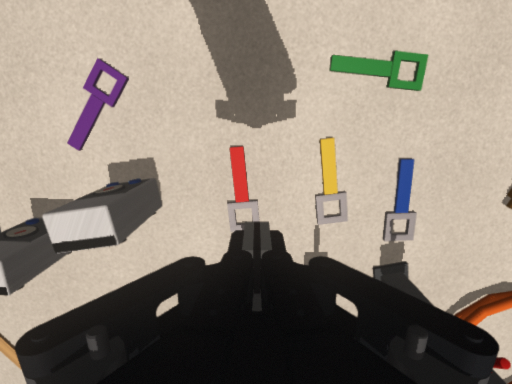

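Call:
play_rows(increments="0 0 -0.04 0;0 0 -0.04 0;0 0.005 -0.04 0;0 0.005 -0.04 0;0 0.005 -0.04 0;0 0 0 0")

```text
clock: 2.85
position: [0.3912, -0.0801, 0.2905]
ee_rot: [-0.5, 0.504, 0.5, 0.496]
ft_force: [1.0, 1.2, -0.5]
grip_width: -0.001
```

```bash
python3 - <<'E'
from h import *
o=get_obs(); w=camera("wrist"); cv2.imwrite("pics/w3.png",w["img"]); print(o["position"],o["ee_rot"],o["clock"])
np.savez("w3.npz",img=w["img"],position=o["position"],ee_rot=o["ee_rot"])
E
```

```text
[ 0.39115303 -0.0801079   0.29052505] [-0.49963925  0.50395851  0.50005573  0.49631714] 2.85
```

View pics/w3.png

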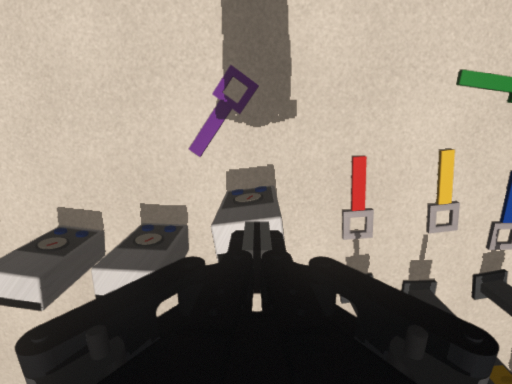

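Call:
play_rows(increments="0.04 0.002 -0.003 0;0.04 0.002 -0.003 0;0.04 0.001 -0.003 0;0.04 0 -0.003 0;0.005 0 0 0;0 0 0 0")

```text
clock: 3.5
position: [0.3903, -0.0785, 0.1216]
ee_rot: [0.505, -0.499, -0.503, -0.493]
ft_force: [0.2, 0.1, -0.1]
grip_width: -0.004
```

Call:
play_rows(increments="-0.004 0 -0.014 0;0 -0.01 0 0;0 -0.01 0.001 0;0 -0.01 0.001 0;0 -0.01 0.001 0;0 -0.01 0.001 0")

```text
clock: 4.1
position: [0.4488, -0.082, 0.132]
ee_rot: [0.508, -0.495, -0.503, -0.494]
ft_force: [-0.4, 0.1, 0.5]
grip_width: -0.0
```

Call:
play_rows(increments="0 -0.01 0.001 0;0 -0.01 0.001 0;0 -0.01 0.001 0")

```text
clock: 4.4
position: [0.4819, -0.0774, 0.1319]
ee_rot: [0.508, -0.495, -0.503, -0.493]
ft_force: [0.4, 0.3, 0.5]
grip_width: -0.0
```

```bash
cat > snap.py <<'E'
import sys
from h import *
tag=sys.argv[1]
for n in sys.argv[2:]:
    o=get_obs(); c=camera(n); cv2.imwrite(f"pics/{n}_{tag}.png",c["img"])
    np.savez(f"{n}_{tag}.npz",img=c["img"],position=o["position"],ee_rot=o["ee_rot"])
    print(n,o["position"].round(4),o["clock"])
E
python3 snap.py a scene; python3 -c "
import numpy as np;from h import *
crop(np.load('scene_a.npz')['img'],140,60,340,210,4,'pics/sa.png')"
```

```text
scene [ 0.4819 -0.0774  0.1319] 4.4
```

View pics/sa.png

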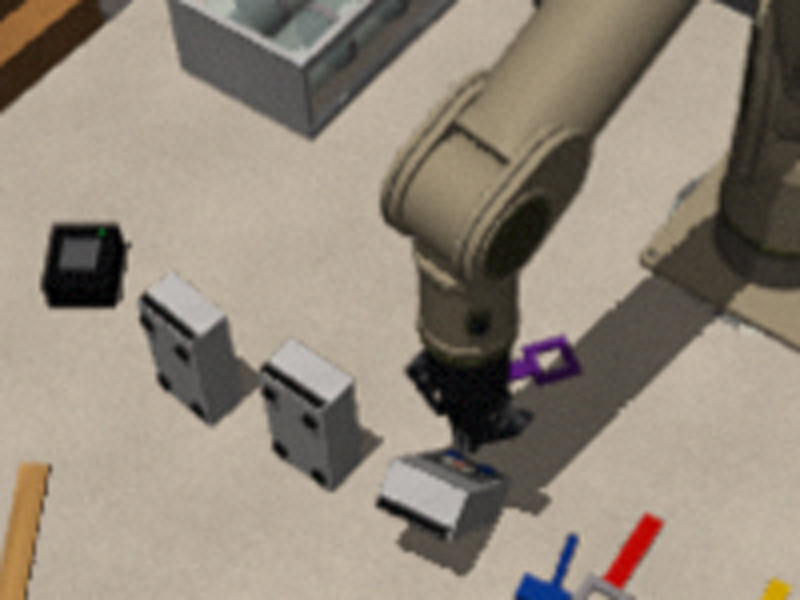

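Call:
play_rows(increments="0 0.04 0 0;0 0.02 -0.02 0;0 0.01 -0.04 0;0 0 -0.04 0;0 0 -0.04 0;0 0 -0.02 0;0 0 0 0")

```text
clock: 5.15
position: [0.4159, -0.2439, 0.1326]
ee_rot: [0.51, -0.495, -0.503, -0.491]
ft_force: [-0.3, 0.2, -0.2]
grip_width: -0.001
```

```bash
python3 snap.py b scene wrist; python3 -c "
import numpy as np;from h import *
crop(np.load('scene_b.npz')['img'],140,60,340,210,4,'pics/sb.png')"
```

```text
scene [ 0.4159 -0.2439  0.1326] 5.15
wrist [ 0.4159 -0.2427  0.1325] 5.2
```

View pics/sb.png

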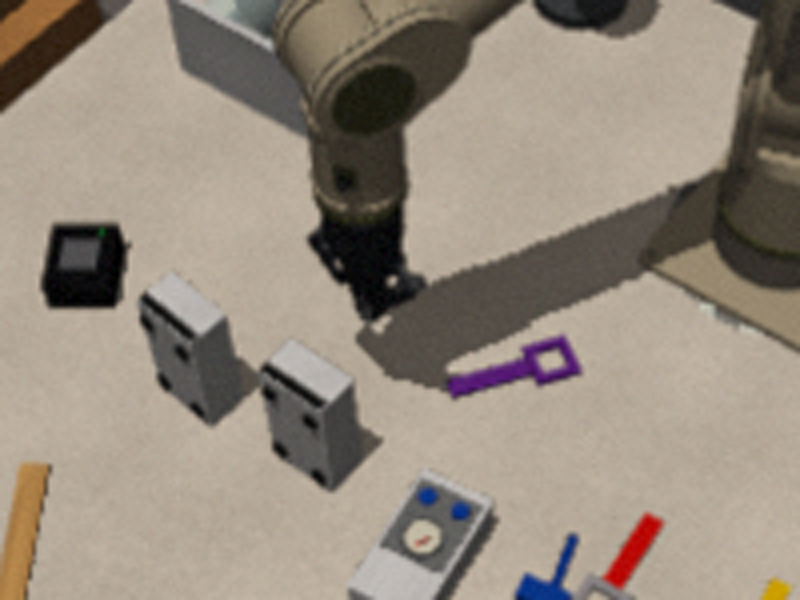

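View pics/wrist_b.png

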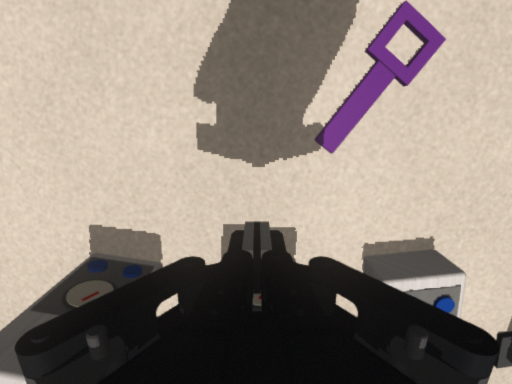

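Call:
play_rows(increments="0.006 -0.02 0.008 0;0 -0.02 0 0;0 -0.01 0 0;0 -0.01 -0.001 0;0 -0.01 -0.001 0;0 -0.01 -0.001 0;0 -0.01 -0.001 0;0 -0.01 -0.001 0;0 -0.01 -0.001 0;0 -0.01 -0.001 0;0 -0.01 -0.001 0")

```text
clock: 6.35
position: [0.5527, -0.2314, 0.1257]
ee_rot: [0.509, -0.492, -0.507, -0.491]
ft_force: [-0.5, -0.0, -0.1]
grip_width: -0.001
```

Call:
play_rows(increments="0 0.04 0 0;0 0.04 -0.01 0;0 0.01 -0.04 0;0 0 -0.04 0;0 0 -0.04 0;0 0 -0.02 0;0 0 0 0")

```text
clock: 7.05
position: [0.47, -0.3884, 0.1245]
ee_rot: [0.511, -0.492, -0.509, -0.488]
ft_force: [-0.6, 0.2, -0.1]
grip_width: 0.004
```

```bash
python3 snap.py c scene wrist; python3 -c "
import numpy as np;from h import *
crop(np.load('scene_c.npz')['img'],140,60,340,210,4,'pics/sc.png')"
```

```text
scene [ 0.47   -0.3884  0.1245] 7.05
wrist [ 0.4701 -0.3872  0.1244] 7.1
```

View pics/sc.png

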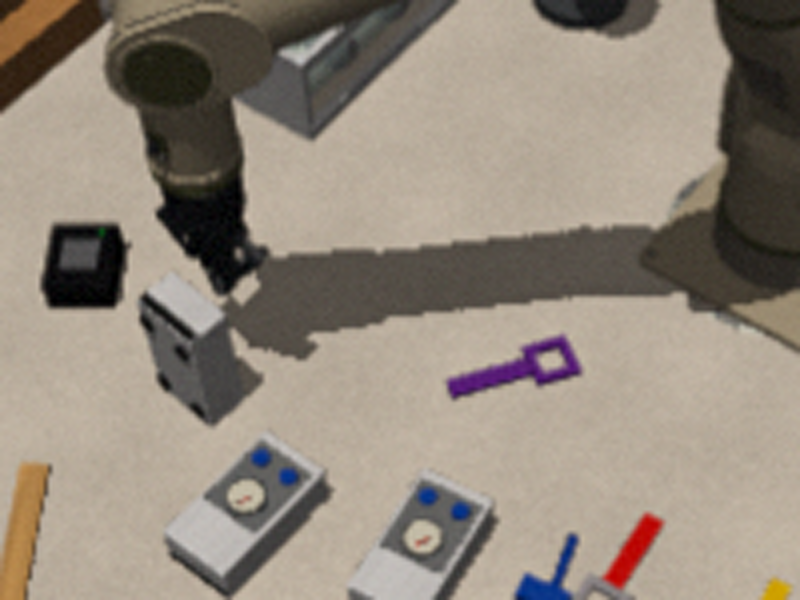

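Call:
play_rows(increments="0 0 0.006 0;0 -0.01 -0.001 0;0 -0.01 -0.001 0;0 -0.01 -0.001 0;0 -0.01 -0.001 0;0 -0.01 -0.001 0;0 -0.01 -0.001 0;0 -0.01 -0.001 0;0 -0.01 -0.001 0;0 -0.01 -0.001 0")

```text
clock: 8.15
position: [0.5714, -0.3785, 0.1238]
ee_rot: [-0.512, 0.488, 0.512, 0.487]
ft_force: [0.5, -0.7, 0.1]
grip_width: -0.002
```

Call:
play_rows(increments="0 0.04 0 0;0 0.04 0 0;-0.04 0.02 0.01 0;-0.04 0 0.03 0;-0.03 0 0.04 0;0 0 0.04 0;0 0 0.04 0;0 0 0.04 0;0 0 0.04 0;0 0 0 0")

```text
clock: 9.15
position: [0.4607, -0.1377, 0.2375]
ee_rot: [0.511, -0.489, -0.511, -0.489]
ft_force: [-0.7, -0.9, 0.2]
grip_width: 0.002
```

```bash
python3 snap.py d scene top; python3 -c "
import numpy as np;from h import *
crop(np.load('scene_d.npz')['img'],140,60,340,210,4,'pics/sd.png');crop(np.load('top_d.npz')['img'],60,90,260,240,4,'pics/td.png')"
```

```text
scene [ 0.4607 -0.1377  0.2375] 9.15
top [ 0.4606 -0.1403  0.2377] 9.2
```

View pics/sd.png

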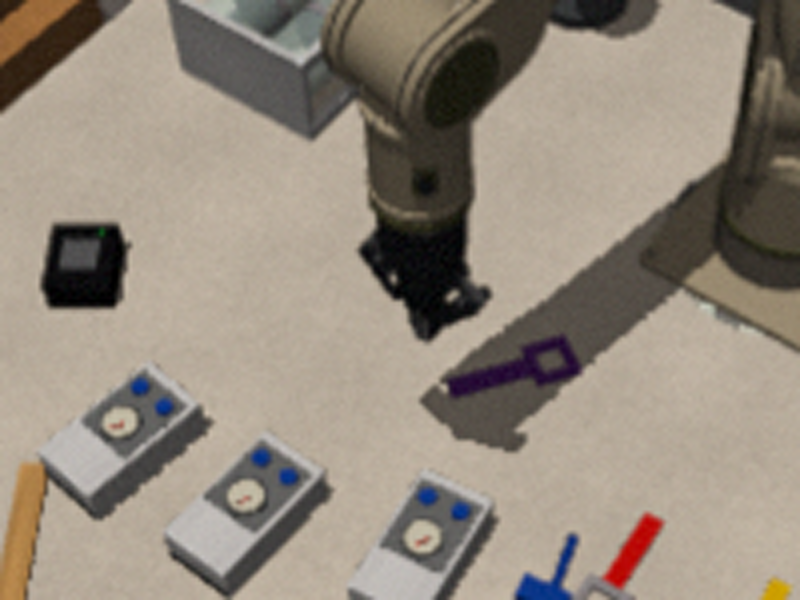

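View pics/td.png

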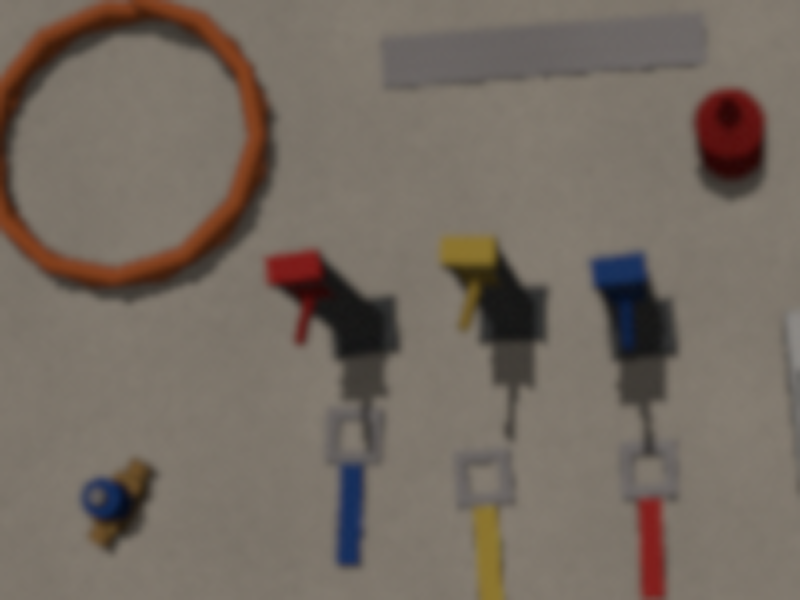

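Call:
play_rows(increments="-0.01 0 0 0.12;-0.01 0 0 0.12;-0.01 0 0 0.12;-0.01 0 0 0.12;-0.01 0 0 0.12;-0.01 0 0 0.12;0 0 0 0.12;0 0 0 0.12;0 0 0 0.12;0 0 0 0.12;0 0 0 0.12;0 0 0 0.12;0 0 0 0.12;0 0 0 0")

```text
clock: 10.65
position: [0.4598, -0.1675, 0.3024]
ee_rot: [0.016, 0.707, -0.024, 0.707]
ft_force: [-0.5, 0.4, 0.7]
grip_width: -0.002
```

Call:
play_rows(increments="0 0.025 0.02 0;0 0.025 0.02 0;0 0.025 0.02 0;0 0 0 0")

```text
clock: 11.05
position: [0.5262, -0.0997, 0.3021]
ee_rot: [0.014, 0.707, -0.023, 0.707]
ft_force: [0.0, -0.3, -0.2]
grip_width: 0.004
```

```bash
python3 snap.py e wrist; python3 -c "
from h import *
o=get_obs();print(o['joint_pos'].round(2));print(Rn.from_quat(o['ee_rot']).as_matrix().round(3))"
```

```text
wrist [ 0.5262 -0.0997  0.3021] 11.05
[-0.49  0.1   0.65  1.63 -0.05  1.43  0.1 ]
[[ 0.     0.055  0.998]
 [-0.012  0.998 -0.055]
 [-1.    -0.012  0.001]]
```

View pics/wrist_e.png

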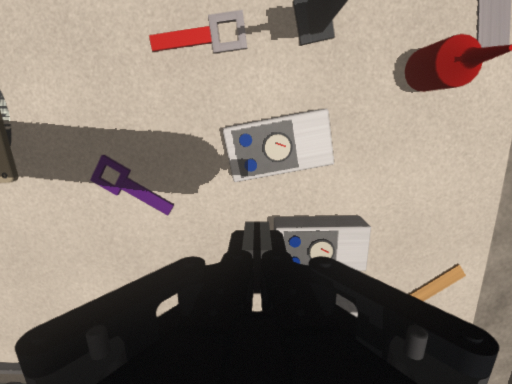

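Call:
play_rows(increments="0 0.04 0.005 0;0 0.04 0.005 0;0 0.04 0.005 0;0 0.03 0.005 0;0 0 0 0")

```text
clock: 11.6
position: [0.5541, 0.0413, 0.3009]
ee_rot: [0.015, 0.706, -0.026, 0.707]
ft_force: [-0.7, 0.1, 0.4]
grip_width: -0.004
```

```bash
python3 snap.py f wrist
```

```text
wrist [0.5541 0.0413 0.3009] 11.6
```

Call:
play_rows(increments="0 0.04 0 0;0 0.04 0 0;0 0.04 0 0;0 0 0 0")

```text
clock: 12.05
position: [0.5631, 0.1503, 0.3005]
ee_rot: [0.018, 0.705, -0.031, 0.708]
ft_force: [-0.9, 0.4, -0.4]
grip_width: 0.0
```

```bash
python3 snap.py g wrist
```

```text
wrist [0.5631 0.1503 0.3005] 12.05
```

Call:
play_rows(increments="0 0.04 0 0;0 0.04 0 0;0 0.03 0 0;0 0 0 0")

```text
clock: 12.5
position: [0.5762, 0.2452, 0.3007]
ee_rot: [0.022, 0.704, -0.038, 0.709]
ft_force: [-0.9, 0.0, 0.0]
grip_width: 0.0
```

```bash
python3 snap.py h wrist
```

```text
wrist [0.5762 0.2452 0.3007] 12.5
```

View pics/wrist_f.png

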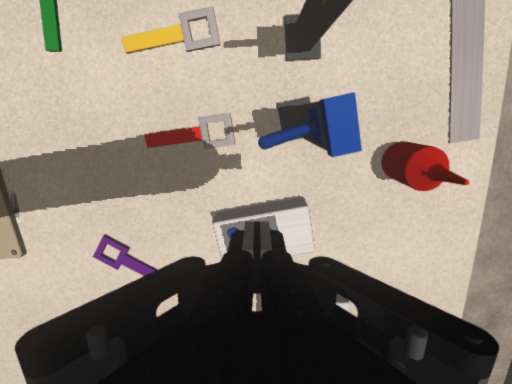

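View pics/wrist_g.png

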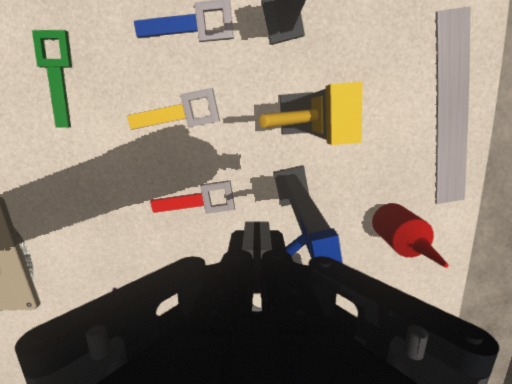

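View pics/wrist_h.png

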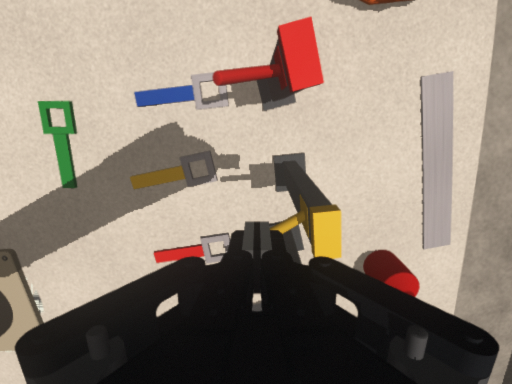

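```bash
python3 -c "
import numpy as np;from h import *
a=[np.load(f'wrist_{k}.npz')['img'] for k in 'fgh']
b=[a[0][80:180,240:370],a[1][65:165,240:370],a[2][5:115,200:330]]
for k,i in zip('fgh',b): cv2.imwrite(f'pics/z{k}.png',cv2.resize(i,None,fx=5,fy=5,interpolation=cv2.INTER_CUBIC))
"
```

```text
(no output)
```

View pics/zf.png

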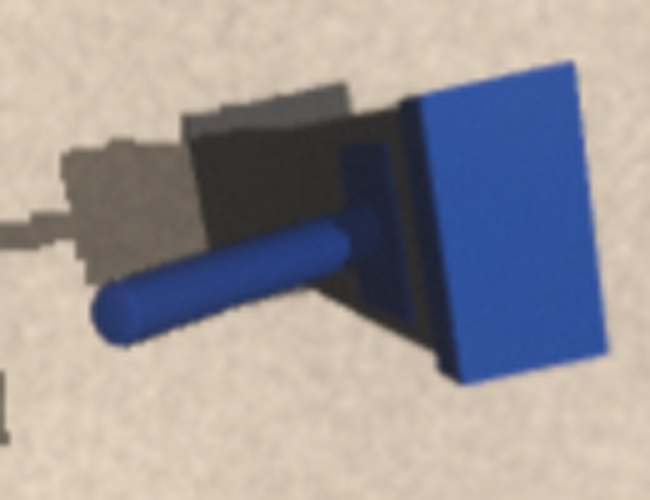

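View pics/zg.png

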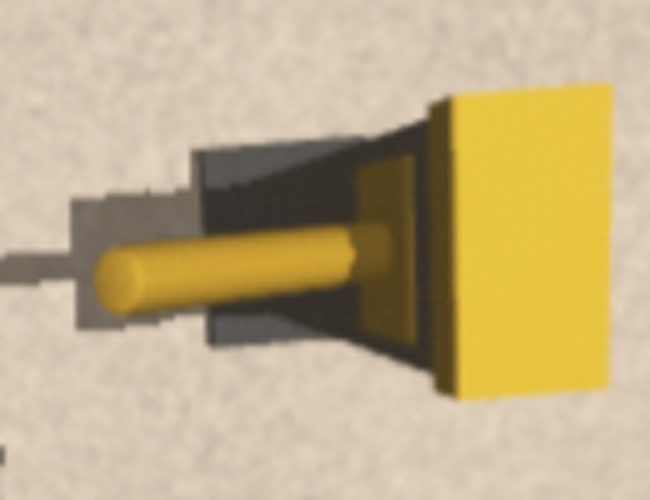

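View pics/zh.png

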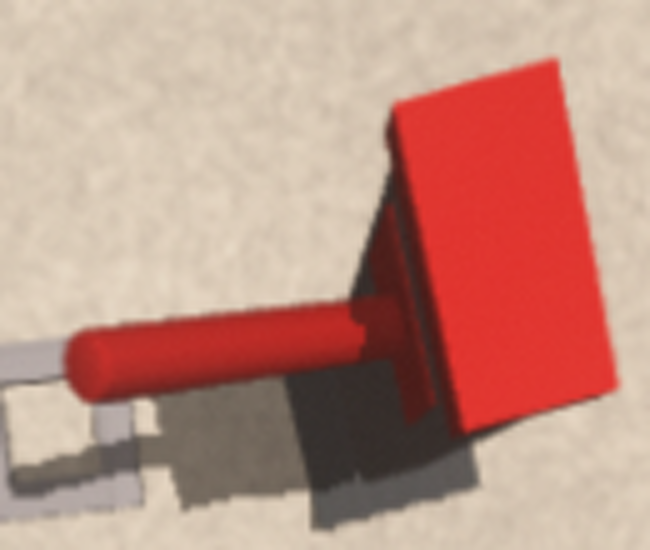

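```bash
cat > keys.py <<'E'
from h import *
EXP={"red":(.43,.085),"yellow":(.42,.227),"blue":(.455,.351)}
HUE={"red":[(0,8),(172,180)],"yellow":[(18,32)],"blue":[(105,125)]}
def keypose(w,ob,name,z=.008,exp=None,rad=.09):
    hsv=cv2.cvtColor(w["img"],cv2.COLOR_BGR2HSV); m=np.zeros(hsv.shape[:2],np.uint8)
    for a,b in HUE[name]: m|=((hsv[...,0]>=a)&(hsv[...,0]<=b)&(hsv[...,1]>130)&(hsv[...,2]>40)).astype(np.uint8)
    n,l,st,ce=cv2.connectedComponentsWithStats(m); best=None
    for i in range(1,n):
        if st[i,4]<80: continue
        c=onz(w,ce[i],z,ob)
        d=np.hypot(*(c[:2]-np.array(exp or EXP[name])))
        if d<rad and (best is None or d<best[0]): best=(d,i)
    if best is None: return None
    ys,xs=np.nonzero(l==best[1])
    P=np.array([onz(w,(x,y),z,ob)[:2] for x,y in zip(xs,ys)])
    box=cv2.minAreaRect((P*1000).astype(np.float32))
    c=P.mean(0); u=np.linalg.svd(P-c,full_matrices=False)[2][0]
    if u[0]<0:u=-u
    pr=(P-c)@u; pv=(P-c)@np.array([-u[1],u[0]])
    mid=(pr.max()+pr.min())/2
    return c+u*mid,np.degrees(np.arctan2(u[1],u[0])),np.ptp(pr),np.ptp(pv),len(xs)
E
python3 - <<'E'
from keys import *
w0=camera("wrist")
def L(k):
    d=np.load(f"wrist_{k}.npz"); w=dict(w0); w["img"]=d["img"]; return w,d
for k in "fgh":
    w,d=L(k)
    for n in EXP: print(k,n,keypose(w,d,n))
PE={"blue":("f",(240,80),[(422,97),(575,63),(607,352),(462,383)],(120,315)),
"yellow":("g",(240,65),[(455,96),(611,86),(607,388),(459,399)],(122,280)),
"red":("h",(200,5),[(393,105),(556,60),(617,388),(463,433)],(90,363))}
s=camera("scene")
tipS={"red":(398,258),"yellow":(253,185),"blue":(132,98)}
tipT={"red":(300,183),"yellow":(463,168),"blue":(627,187)}
t=camera("top")
for n,(k,(a,b),cs,tip) in PE.items():
    w,d=L(k); f=lambda p:(a+(p[0]+.5)/5-.5,b+(p[1]+.5)/5-.5)
    C=np.array([onz(w,f(p),.24,d)[:2] for p in cs]); e=C[1]-C[0]+C[2]-C[3]; e2=C[0]-C[3]+C[1]-C[2]
    yaw=np.degrees(np.arctan2(e[1],e[0])); yaw2=np.degrees(np.arctan2(-e2[0],e2[1]))
    tw=onz(w,f(tip),.2395,d); cc=C.mean(0)
    dd=cc-tw[:2]
    print(n,"cap",cc.round(4),"size",np.linalg.norm(C[1]-C[0]).round(4),np.linalg.norm(C[0]-C[3]).round(4),"yaw",yaw.round(1),yaw2.round(1),"tip",tw.round(4),"d",np.linalg.norm(dd).round(4),np.degrees(np.arctan2(dd[1],dd[0])).round(1))
    T2=lambda p:(60+(p[0]+.5)/4-.5,130+(p[1]+.5)/4-.5); S2=lambda p:(250+(p[0]+.5)/4-.5,170+(p[1]+.5)/4-.5)
    print(tri(ray(w,f(tip),d),ray(s,S2(tipS[n])),ray(t,T2(tipT[n]))))
E
```

```text
f red (array([0.42513688, 0.08295807]), np.float64(4.307353441490147), np.float64(0.08865583651955061), np.float64(0.0208988743981339), 745)
f yellow (array([0.41389092, 0.22482672]), np.float64(6.6632639090038275), np.float64(0.08911666073040621), np.float64(0.02217237498699519), 1002)
f blue None
g red (array([0.42494734, 0.08354577]), np.float64(4.116893613162484), np.float64(0.08883999887395523), np.float64(0.021960065426846018), 647)
g yellow (array([0.41364612, 0.22549358]), np.float64(6.684533680438046), np.float64(0.08843205805069418), np.float64(0.021293144959308827), 807)
g blue (array([0.44798977, 0.34994993]), np.float64(0.7627655414183243), np.float64(0.0876182505026769), np.float64(0.020695243949938855), 962)
h red (array([0.42507412, 0.08422075]), np.float64(4.4061595743686), np.float64(0.08849217403686566), np.float64(0.024289595450073073), 557)
h yellow (array([0.4137906 , 0.22592391]), np.float64(6.701122336932818), np.float64(0.08875232356216661), np.float64(0.021741438015988178), 693)
h blue (array([0.44781284, 0.35026216]), np.float64(1.1663785975154954), np.float64(0.08695946869406691), np.float64(0.019923479862084918), 790)
blue cap [0.6197 0.0988] size 0.0216 0.0409 yaw 9.2 8.8 tip [0.5625 0.0895 0.2395] d 0.058 9.2
(array([0.56155036, 0.08909078, 0.23240347]), [0.0011631338951572274, 0.001853691679985939, 0.0027706294447731963])
yellow cap [0.6316 0.2145] size 0.0215 0.0414 yaw 0.3 1.0 tip [0.5735 0.2136 0.2395] d 0.0581 0.8
(array([0.57252883, 0.21373308, 0.23545264]), [0.0010662573876939136, 0.0018651520757296193, 0.0026267089503168944])
red cap [0.6159 0.3487] size 0.0217 0.0419 yaw 10.4 9.6 tip [0.5587 0.3394 0.2395] d 0.0579 9.2
(array([0.55790215, 0.33991571, 0.23145575]), [0.0005099116792755217, 0.002053181959466692, 0.0015623777392486697])
```

```bash
cat >> h.py <<'E'
def delta(target,yaw=None,obs=None):
    """target world xyz; yaw deg: angle of key x axis (tool -y dir) -> tool shift, turn"""
    o=obs or get_obs(); R=Rn.from_quat(o["ee_rot"]).as_matrix()
    d=R.T@(np.array(target)-o["position"]); cur=np.degrees(np.arctan2(-R[1,1],-R[0,1]))
    print("pos",o["position"].round(4),"yaw",cur.round(2),"tilt",R[2,1].round(4),R[2,2].round(4),"tool shift",d.round(4), "turn", None if yaw is None else -np.radians((yaw-cur+180)%360-180).round(4))
E
python3 -c "
from h import *
delta((.42,.12,.2),4.3)"
```

```text
pos [0.577  0.2403 0.3018] yaw -95.3 tilt -0.0236 0.0106 tool shift [ 0.1033 -0.1318 -0.1464] turn -1.7383
```

Call:
play_rows(increments="0 0 -0.04 0;0 0 -0.04 0;0 0 -0.04 0;0 0 -0.03 0;0 0 0 -0.12;0 0 0 -0.12;0 0 0 -0.12;0 0 0 -0.12;0 0 0 -0.12;0 0 0 -0.12;0 0 0 -0.12;0 0 0 -0.12;0 0 0 -0.12;0 0 0 -0.12;0 0 0 -0.12;0 0 0 -0.12;0 0 0 -0.12;0 0 0 0", hand=-0.2, squeeze=60)

```text
clock: 14.5
position: [0.4308, 0.2193, 0.303]
ee_rot: [-0.487, 0.521, 0.471, 0.519]
ft_force: [0.4, -1.0, -0.5]
grip_width: 0.6
```

```bash
python3 snap.py i wrist; python3 -c "
from keys import *
w=camera('wrist');o=get_obs()
for n in EXP: print(n,keypose(w,o,n))
c,k=(.4250,.0836),4.2
delta((.425-.008,.083-.0006,.1),k)"
```

```text
wrist [0.4308 0.2193 0.303 ] 14.5
red (array([0.4244402 , 0.08416991]), np.float64(4.170282688477124), np.float64(0.08956696525479967), np.float64(0.022372229769774488), 728)
yellow (array([0.41330319, 0.22584333]), np.float64(6.535735741144357), np.float64(0.08915639513602805), np.float64(0.021799077909165826), 756)
blue (array([0.44726681, 0.35020056]), np.float64(1.3526499537963392), np.float64(0.08816664072314867), np.float64(0.019811568608746336), 655)
pos [0.4308 0.2197 0.303 ] yaw -4.99 tilt -0.0142 -0.0173 tool shift [ 0.2054  0.0047 -0.1345] turn -0.1603
```

View pics/wrist_i.png

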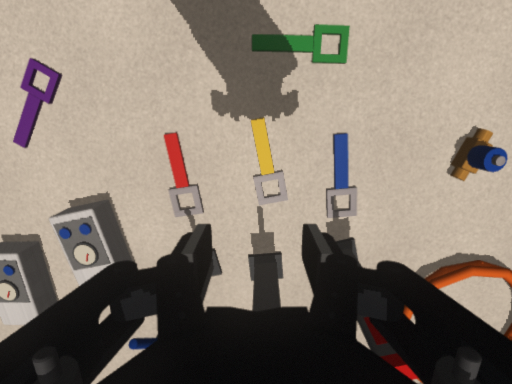

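Call:
play_rows(increments="0.04 0 0 -0.1;0.04 0 0 -0.1;0.04 0 0 0;0.03 0 0 0;0 0 0 0")

```text
clock: 15.1
position: [0.4343, 0.2152, 0.1504]
ee_rot: [0.532, -0.474, -0.517, -0.474]
ft_force: [0.2, -0.9, -0.1]
grip_width: 0.603
```

```bash
python3 -c "
from keys import *
w=camera('wrist');o=get_obs();cv2.imwrite('pics/w5.png',w['img'])
k=keypose(w,o,'yellow');print(k)
delta((.4055,.2250,.012),6.6)"
```

```text
(array([0.41526041, 0.2262708 ]), np.float64(6.719241784692918), np.float64(0.08939321389887186), np.float64(0.021897836443339758), 1776)
pos [0.4353 0.2158 0.1525] yaw 5.78 tilt -0.0172 -0.0146 tool shift [0.1398 0.0311 0.0142] turn -0.0143
```

View pics/w5.png

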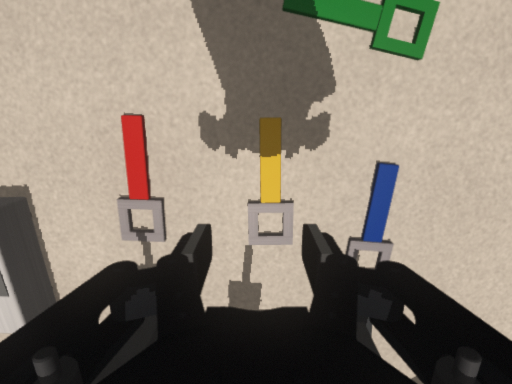

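Call:
play_rows(increments="0.03 0.015 0.007 -0.014;0.03 0.015 0.007 0;0.03 0 0 0;0.02 0 0 0;0.01 0 0 0;0 0 0 0")

```text
clock: 15.75
position: [0.4135, 0.2311, 0.0405]
ee_rot: [0.534, -0.465, -0.517, -0.481]
ft_force: [-0.3, 0.5, -0.1]
grip_width: 0.602
```

```bash
python3 -c "
from keys import *
w=camera('wrist');o=get_obs();cv2.imwrite('pics/w6.png',w['img'])
k=keypose(w,o,'yellow');print(k)
delta((.4065,.2254,.012),6.6)"
```

```text
(array([0.41407989, 0.22572438]), np.float64(6.842908397411589), np.float64(0.09086539971356805), np.float64(0.021949601184127865), 4111)
pos [0.414  0.2313 0.0412] yaw 6.0 tilt -0.0332 -0.0028 tool shift [ 0.029   0.0091 -0.005 ] turn -0.0105
```

View pics/w6.png

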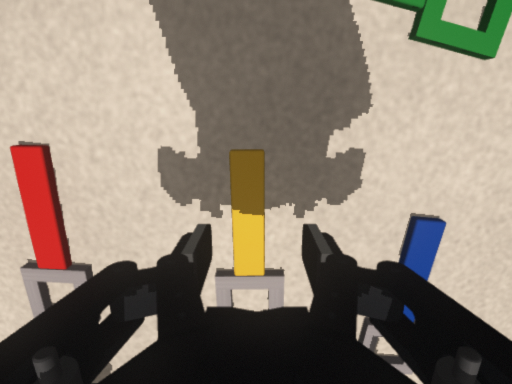

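Call:
play_rows(increments="0.015 0.009 -0.005 0;0.01 0 0 0;0.004 0 0 0;0 0 0 0")

```text
clock: 16.2
position: [0.4107, 0.2284, 0.0165]
ee_rot: [0.534, -0.462, -0.516, -0.485]
ft_force: [-0.2, 0.6, 0.8]
grip_width: 0.598
```

```bash
python3 -c "
from keys import *
delta((.4065,.2254,.012),6.6)"
```

```text
pos [0.4107 0.2284 0.0165] yaw 5.9 tilt -0.0404 0.0028 tool shift [ 0.0043  0.0047 -0.0026] turn -0.0122
```

Call:
play_rows(increments="0.004 0.005 -0.003 -0.012;0 0 0 0;0 0 0 0")

```text
clock: 16.5
position: [0.407, 0.2255, 0.0133]
ee_rot: [0.537, -0.458, -0.519, -0.482]
ft_force: [-0.1, 0.2, 0.2]
grip_width: 0.598
```

Call:
play_rows(increments="0 0 0 0;0 0 0 0;0 0 0 0;0 0 0 0;0 0 0 0;0 0 0 0;0 0 0 0;0 0 0 0", hand=1, squeeze=60)

```text
clock: 17.3
position: [0.4073, 0.2257, 0.014]
ee_rot: [0.537, -0.458, -0.519, -0.482]
ft_force: [-1.4, -0.4, 1.3]
grip_width: 0.217
```

```bash
python3 -c "
from keys import *
w=camera('wrist');o=get_obs();cv2.imwrite('pics/w7.png',w['img'])
k=keypose(w,o,'yellow');print(k,o['ft_force'])
delta((.4065,.2254,.012),6.6)"
```

```text
(array([0.41374687, 0.22679307]), np.float64(6.078856918541299), np.float64(0.09196198787300103), np.float64(0.023030577286120024), 5184) [-0.39054034 -0.3392218   0.38813682]
pos [0.4073 0.2257 0.014 ] yaw 6.62 tilt -0.0423 0.0037 tool shift [ 0.002   0.0009 -0.0002] turn 0.0003
```

View pics/w7.png

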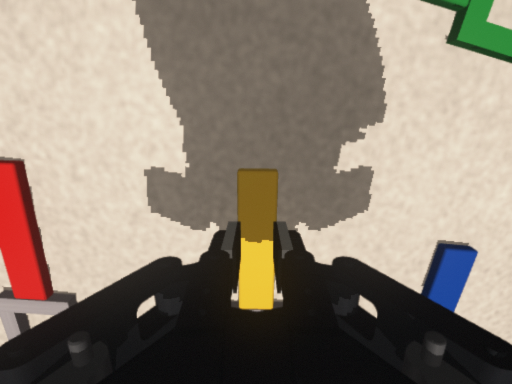

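```bash
cat >> h.py <<'E'
PEG={"blue":((.6098,.0972,.19),9.1),"yellow":((.6216,.2144,.19),.8),"red":((.6060,.3470,.19),9.5)}
import json
def grasp(origin,yaw,fn="eye.json",z=.004):
    o=get_obs(); R=Rn.from_quat(o["ee_rot"]).as_matrix(); a=np.radians(yaw)
    e=np.array([origin[0]+.07*np.cos(a),origin[1]+.07*np.sin(a),z]); p=R.T@(e-o["position"]); json.dump(list(p),open(fn,"w")); print("eye tool",p.round(4))
def eyego(name,ss):
    o=get_obs(); R=Rn.from_quat(o["ee_rot"]).as_matrix(); p=np.array(json.load(open("eye.json")))
    e=o["position"]+R@p; r,ps=PEG[name]; a=np.radians(ps)
    n=np.array([-np.cos(a),-np.sin(a),1])/2**.5; X=np.array([np.cos(a),np.sin(a),1])/2**.5; Y=np.array([-np.sin(a),np.cos(a),0])
    d=e-np.array(r); cur=np.degrees(np.arctan2(-R[1,1],-R[0,1]))
    print("eye",e.round(4),"in peg x,y,s",(d@X).round(4),(d@Y).round(4),(d@n).round(4),"yaw",cur.round(2),"turn",-np.radians(ps-cur).round(3),"tilt",R[2,1].round(3),R[2,2].round(3),"tcp",o["position"].round(4),"gw",o["grip_width"])
    for s in ss: print(" s",s,"shift",(R.T@(np.array(r)+n*s-e)).round(4))
    print(" axis step 10mm along -peg:",(R.T@(-n*.01)).round(4))
E
python3 -c "
from h import *
grasp((.414,.2262),6.6)"
```

```text
eye tool [ 0.0132 -0.0762 -0.0003]
```

Call:
play_rows(increments="-0.02 0 0 0;-0.04 0 0 0;-0.04 0 0 0;-0.04 0 0 0;-0.04 0 0 0;-0.04 0 0 0.05;-0.03 0 0 0.05;0 0 0 0;0 0 0 0")

```text
clock: 18.25
position: [0.3948, 0.2221, 0.2722]
ee_rot: [0.511, -0.486, -0.495, -0.508]
ft_force: [-0.1, 0.5, -2.6]
grip_width: 0.219
```

```bash
python3 snap.py j wrist;python3 -c "
from h import *
eyego('yellow',[90])"
```

```text
wrist [0.3948 0.2221 0.2722] 18.25
eye [0.4716 0.2227 0.2619] in peg x,y,s -0.0551 0.0104 0.1568 yaw 0.66 turn -0.002 tilt -0.039 0.005 tcp [0.3949 0.2221 0.2722] gw 0.21474575660396888
 s 90 shift [-66.0003  60.9567   0.1951]
 axis step 10mm along -peg: [ 0.0073 -0.0068 -0.    ]
```

View pics/wrist_j.png

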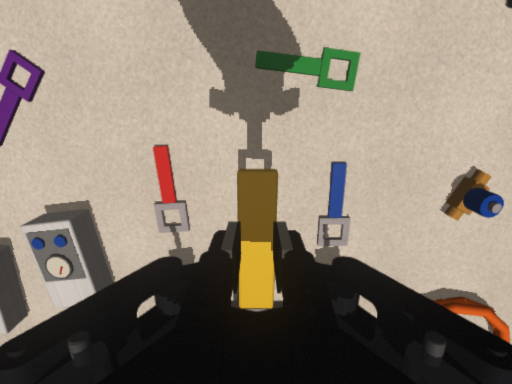

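Call:
play_rows(increments="0 -0.03 -0.003 0;0 -0.03 -0.003 0;0 -0.015 -0.003 0;0 0 0 0;0 0 0 0")

```text
clock: 18.8
position: [0.4696, 0.2127, 0.2678]
ee_rot: [0.512, -0.489, -0.496, -0.503]
ft_force: [-0.8, 0.2, -0.6]
grip_width: 0.211
```

```bash
python3 snap.py k wrist scene;python3 -c "
from h import *
eyego('yellow',[.09,.08,.035])
crop(np.load('scene_k.npz')['img'],250,150,420,270,4,'pics/sk.png')"
```

```text
wrist [0.4696 0.2127 0.2678] 18.8
scene [0.4694 0.2128 0.2678] 18.85
eye [0.5459 0.2139 0.2574] in peg x,y,s -0.0058 0.0006 0.1012 yaw 0.94 turn 0.002 tilt -0.031 -0.001 tcp [0.4693 0.213  0.2683] gw 0.21505032243740227
 s 0.09 shift [ 0.0042 -0.0119 -0.0006]
 s 0.08 shift [ 0.0115 -0.0187 -0.0006]
 s 0.035 shift [ 0.0443 -0.0496 -0.0006]
 axis step 10mm along -peg: [ 0.0073 -0.0068 -0.    ]
```

View pics/sk.png

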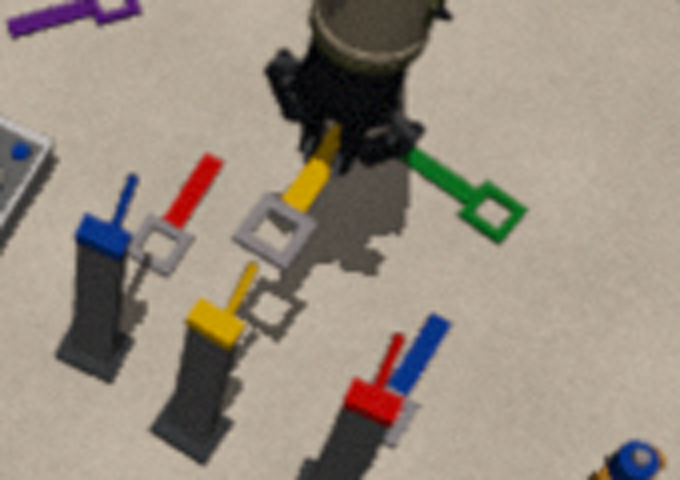

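```bash
python3 -c "
from h import *
s=camera('scene');t=camera('top'); crop(t['img'],60,130,260,260,4,'pics/tk.png')
for P in [(.5459,.2139,.2574)]:
  p=proj(s,P)[0];print((p-[250,150]+.5)*4-.5); p=proj(t,P)[0];print((p-[60,130]+.5)*4-.5)
"
```

```text
[276.35789652 229.0612866 ]
[458.30358828 195.16283661]
```

View pics/tk.png

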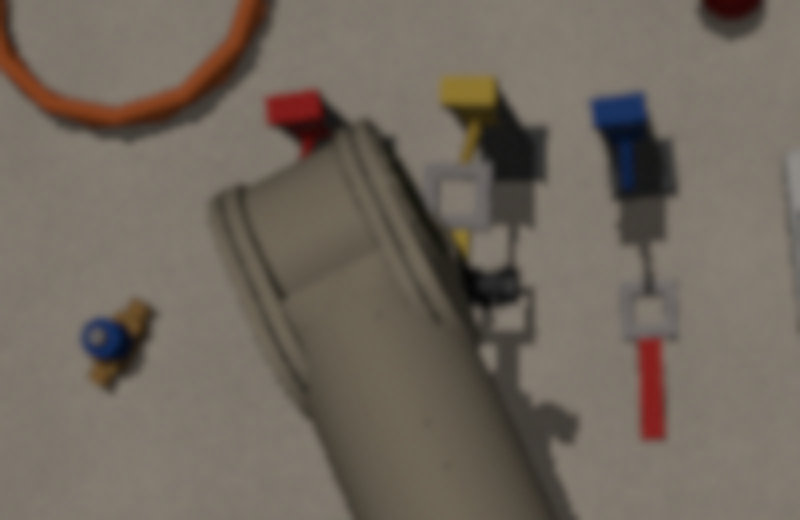

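Call:
play_rows(increments="0.002 -0.01 0 0;0.004 -0.007 0 0;0.004 -0.004 0 0;0 0 0 0")

```text
clock: 19.4
position: [0.4921, 0.2143, 0.2593]
ee_rot: [0.512, -0.487, -0.497, -0.504]
ft_force: [-0.1, 0.7, -1.6]
grip_width: 0.215
```

```bash
python3 -c "
from h import *
eyego('yellow',[.08,.07,.035])"
```

```text
eye [0.5687 0.2154 0.2486] in peg x,y,s 0.0041 0.0018 0.0789 yaw 1.05 turn 0.004 tilt -0.033 0.002 tcp [0.4921 0.2143 0.2593] gw 0.21546312785328617
 s 0.08 shift [ 0.0019  0.0037 -0.0018]
 s 0.07 shift [ 0.0092 -0.0031 -0.0018]
 s 0.035 shift [ 0.0348 -0.027  -0.002 ]
 axis step 10mm along -peg: [ 0.0073 -0.0068 -0.    ]
```

Call:
play_rows(increments="0.004 0.001 -0.002 0;0.005 -0.004 0 0;0 0 0 0")

```text
clock: 19.7
position: [0.4955, 0.2121, 0.2493]
ee_rot: [0.512, -0.487, -0.497, -0.504]
ft_force: [0.2, -1.2, -1.2]
grip_width: 0.22
```

```bash
python3 -c "
from h import *
eyego('yellow',[.07,.06,.035])"
```

```text
eye [0.5721 0.2132 0.2385] in peg x,y,s -0.0007 -0.0006 0.0693 yaw 1.04 turn 0.004 tilt -0.033 0.001 tcp [0.4955 0.2121 0.2493] gw 0.2195553641576704
 s 0.07 shift [-0.001  -0.      0.0006]
 s 0.06 shift [ 0.0063 -0.0069  0.0005]
 s 0.035 shift [ 0.0246 -0.024   0.0004]
 axis step 10mm along -peg: [ 0.0073 -0.0068 -0.    ]
```

Entered; slide down the peg.

Call:
play_rows(increments="0.005 -0.005 0 0;0.005 -0.005 0 0;0.005 -0.005 0 0;0 0 0 0")

```text
clock: 20.1
position: [0.5123, 0.2125, 0.2334]
ee_rot: [0.512, -0.487, -0.497, -0.504]
ft_force: [0.1, -0.2, -0.7]
grip_width: 0.215
```

```bash
python3 -c "
from h import *
eyego('yellow',[.04,.03])
s=camera('scene');crop(s['img'],250,150,420,270,4,'pics/sl.png')"
```

```text
eye [0.5889 0.2136 0.2226] in peg x,y,s -0.0 -0.0004 0.0462 yaw 1.06 turn 0.004 tilt -0.033 0.001 tcp [0.5123 0.2125 0.2334] gw 0.2153651079960576
 s 0.04 shift [ 0.0045 -0.0042  0.0004]
 s 0.03 shift [ 0.0118 -0.0111  0.0003]
 axis step 10mm along -peg: [ 0.0073 -0.0068 -0.    ]
```

View pics/sl.png

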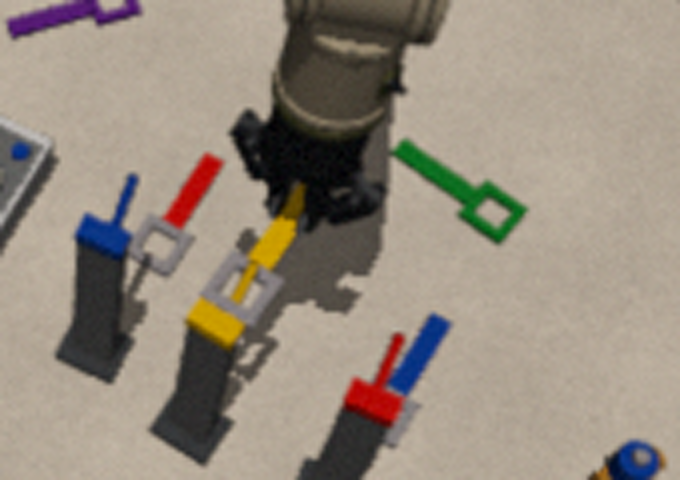

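Call:
play_rows(increments="0.005 -0.005 0 0;0.005 -0.005 0 0;0 0 0 0")

```text
clock: 20.45
position: [0.5199, 0.2128, 0.222]
ee_rot: [0.511, -0.489, -0.499, -0.501]
ft_force: [0.6, 0.4, -0.2]
grip_width: 0.217
```

Call:
play_rows(increments="0 0 0 0;0 0 0 0;0 0 0 0;0 0 0 0;0 0 0 0;0 0 0 0;0 0 0 0;0 0 0 0;0 0 0 0;0 0 0 0", hand=-0.3)

```text
clock: 21.45
position: [0.5216, 0.2131, 0.2231]
ee_rot: [0.511, -0.488, -0.498, -0.503]
ft_force: [0.4, -0.1, -0.7]
grip_width: 0.644
```

Call:
play_rows(increments="-0.02 0.02 0 0;-0.02 0.04 0 0;-0.03 0.03 0 0;0 0 -0.04 0;0 0 -0.04 0;0 0 -0.04 0;0 0 0 0")

```text
clock: 22.15
position: [0.4284, 0.0882, 0.293]
ee_rot: [0.513, -0.486, -0.499, -0.502]
ft_force: [0.9, 0.8, 0.1]
grip_width: 0.649
```

```bash
python3 snap.py m wrist scene;python3 -c "
from keys import *
crop(np.load('scene_m.npz')['img'],250,150,420,270,4,'pics/sm.png')
w=camera('wrist');o=get_obs()
for n in ('red','blue'):print(n,keypose(w,o,n))
delta((.418,.083,.1),4.3)"
```

```text
wrist [0.4284 0.0882 0.293 ] 22.15
scene [0.4282 0.0908 0.293 ] 22.2
red (array([0.42442308, 0.08367465]), np.float64(4.32046108446205), np.float64(0.08976999685095448), np.float64(0.021586864892970254), 787)
blue (array([0.44691312, 0.35003202]), np.float64(0.7390299873067387), np.float64(0.08673030730276124), np.float64(0.020685700830443486), 656)
pos [0.4279 0.0936 0.2925] yaw 1.71 tilt -0.0294 0.0005 tool shift [ 0.1921  0.0159 -0.0104] turn -0.0452
```

View pics/sm.png

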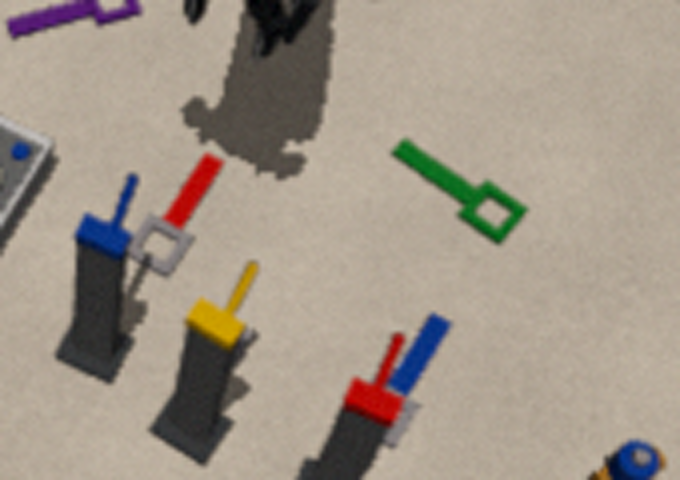

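View pics/wrist_m.png

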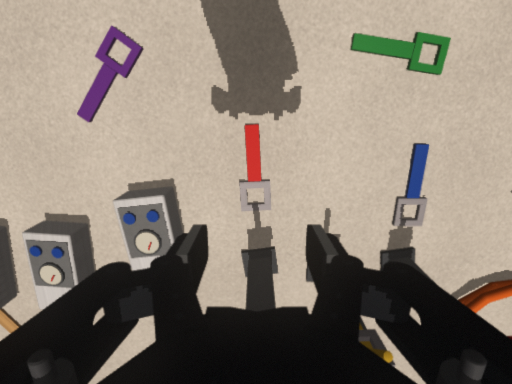

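Call:
play_rows(increments="0.04 0.005 -0.003 -0.045;0.04 0.005 -0.003 0;0.04 0.005 -0.003 0;0.04 0 0 0;0.04 0 0 0;0.03 0 0 0;0 0 0 0", hand=-0.2)

```text
clock: 23.0
position: [0.4204, 0.0928, 0.0545]
ee_rot: [0.53, -0.469, -0.514, -0.485]
ft_force: [-0.6, -0.3, 0.3]
grip_width: 0.599
```

```bash
python3 -c "
from keys import *
w=camera('wrist');o=get_obs()
for n in ('red',):print(n,keypose(w,o,n))
delta((.4178,.0834,.0125),4.3)"
```

```text
red (array([0.42658922, 0.08335559]), np.float64(4.173296510040005), np.float64(0.09121098240556755), np.float64(0.021960125595476845), 3516)
pos [0.4214 0.0932 0.0563] yaw 5.17 tilt -0.034 -0.0015 tool shift [ 0.0436  0.0059 -0.0094] turn 0.0152
```

Call:
play_rows(increments="0.02 0.004 -0.009 0.015;0.013 0.002 0 0;0.006 0 0 0;0.004 0 0 0;0 0 0 0")

```text
clock: 23.55
position: [0.4226, 0.0888, 0.0186]
ee_rot: [0.529, -0.468, -0.51, -0.491]
ft_force: [-0.2, 0.0, -0.6]
grip_width: 0.599
```

```bash
python3 -c "
from keys import *
w=camera('wrist');o=get_obs()
for n in ('red',):print(n,keypose(w,o,n))
delta((.4185,.0833,.0125),4.3)"
```

```text
red (array([0.42497873, 0.08301768]), np.float64(4.231105309917663), np.float64(0.09099753645167148), np.float64(0.021931017889505636), 5142)
pos [0.4229 0.0889 0.0189] yaw 4.57 tilt -0.0423 0.0036 tool shift [ 0.0061  0.0051 -0.0053] turn 0.0047
```

Call:
play_rows(increments="0.006 0.005 -0.006 0.005;0 0.001 0 0;0 0 0 0")

```text
clock: 23.9
position: [0.418, 0.0824, 0.0134]
ee_rot: [0.527, -0.468, -0.509, -0.494]
ft_force: [0.3, 0.0, -0.5]
grip_width: 0.599
```

Call:
play_rows(increments="0 0 0 0;0 0 0 0;0 0 0 0;0 0 0 0;0 0 0 0;0 0 0 0;0 0 0 0;0 0 0 0", hand=1, squeeze=60)

```text
clock: 24.7
position: [0.4181, 0.0825, 0.014]
ee_rot: [0.527, -0.468, -0.509, -0.494]
ft_force: [-1.0, 0.1, 0.8]
grip_width: 0.217
```

```bash
python3 -c "
from keys import *
w=camera('wrist');o=get_obs();cv2.imwrite('pics/w8.png',w['img'])
k=keypose(w,o,'red');print(k,o['ft_force'])
delta((.4185,.0833,.0125),4.3)
grasp((.4248,.0835),4.3)"
```

```text
(array([0.42492108, 0.0833687 ]), np.float64(3.934452521533608), np.float64(0.09143143557510043), np.float64(0.022408983970729768), 5166) [-0.2009123  -1.51047235  1.00233091]
pos [0.4181 0.0825 0.014 ] yaw 4.25 tilt -0.0439 0.0054 tool shift [ 0.0015 -0.0004  0.0008] turn -0.0009
eye tool [ 0.0134 -0.0762  0.0005]
```

View pics/w8.png

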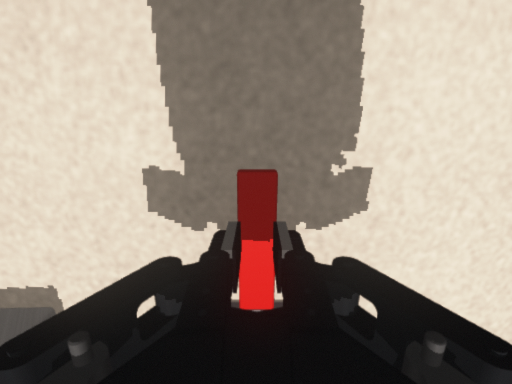

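Call:
play_rows(increments="-0.02 0 0 0;-0.04 0 0 0;-0.04 0 0 0;-0.04 0 0 0;-0.04 0 0 0;-0.04 0 0 0;-0.04 0 0 0;0 0 0.03 -0.045;0 0 0.04 -0.045;0 0 0.04 0;0 0 0.04 0;0 0 0.04 0;0 0 0.04 0;0 0 0 0;0 0 0 0")

```text
clock: 26.25
position: [0.37, 0.315, 0.2843]
ee_rot: [0.548, -0.445, -0.53, -0.47]
ft_force: [-0.4, -0.3, -0.4]
grip_width: 0.216
```

```bash
python3 snap.py n wrist;python3 -c "
from h import *
eyego('red',[.1,.09])"
```

```text
wrist [0.37   0.315  0.2843] 26.25
eye [0.4452 0.3284 0.2742] in peg x,y,s -0.0548 0.0082 0.1739 yaw 9.4 turn -0.002 tilt -0.043 0.004 tcp [0.3696 0.3153 0.2843] gw 0.21602764037341832
 s 0.1 shift [ 0.0174 -0.0903 -0.0081]
 s 0.09 shift [ 0.0247 -0.0971 -0.0081]
 axis step 10mm along -peg: [ 0.0074 -0.0068 -0.    ]
```

View pics/wrist_n.png

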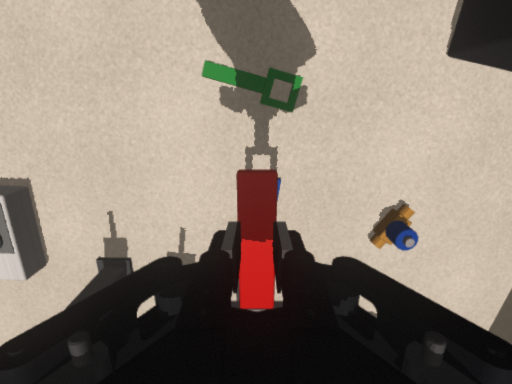

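Call:
play_rows(increments="0.004 -0.03 -0.003 0;0.004 -0.03 -0.003 0;0.004 -0.02 -0.002 0;0 0 0 0;0 0 0 0")

```text
clock: 26.8
position: [0.4537, 0.3164, 0.2759]
ee_rot: [0.547, -0.446, -0.529, -0.471]
ft_force: [-0.8, -0.6, -0.5]
grip_width: 0.217
```

```bash
python3 snap.py o scene;python3 -c "
from h import *
eyego('red',[.09,.08,.07])
crop(np.load('scene_o.npz')['img'],250,150,420,270,4,'pics/so.png')
o=get_obs();R=Rn.from_quat(o['ee_rot']).as_matrix();s=camera('scene');p=proj(s,o['position']+R@np.array(json.load(open('eye.json'))))[0];print((p-[250,150]+.5)*4-.5)"
```

```text
scene [0.4537 0.3164 0.2759] 26.8
eye [0.5293 0.3291 0.2659] in peg x,y,s -0.002 -0.005 0.1093 yaw 9.17 turn -0.006 tilt -0.043 0.005 tcp [0.4536 0.3163 0.2759] gw 0.21963480474922498
 s 0.09 shift [ 0.0129 -0.0144  0.005 ]
 s 0.08 shift [ 0.0203 -0.0212  0.005 ]
 s 0.07 shift [ 0.0276 -0.0279  0.005 ]
 axis step 10mm along -peg: [ 0.0074 -0.0068  0.    ]
[415.3174002 285.469982 ]
```

View pics/so.png

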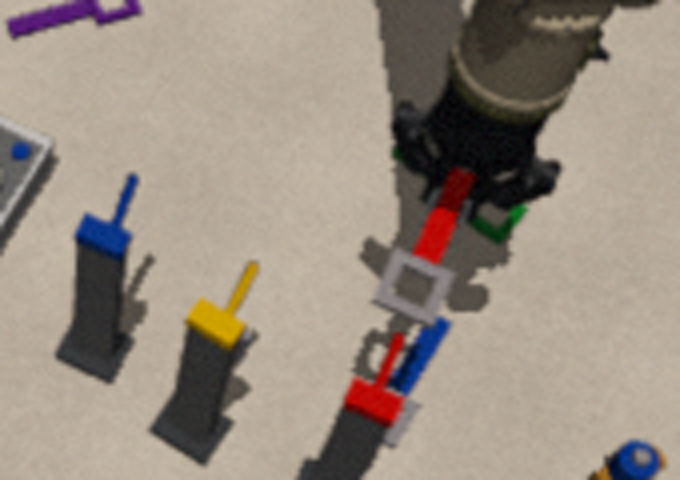

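Call:
play_rows(increments="0.007 -0.007 0.003 0;0.006 -0.007 0.002 0;0.005 -0.004 0 0;0 0 0 0;0 0 0 0")

```text
clock: 27.4
position: [0.4708, 0.3261, 0.2576]
ee_rot: [0.547, -0.444, -0.531, -0.471]
ft_force: [-0.2, 0.3, -1.0]
grip_width: 0.216
```

```bash
python3 -c "
from h import *
eyego('red',[.08,.07,.06])"
```

```text
eye [0.5464 0.3391 0.2476] in peg x,y,s -0.0018 0.0021 0.0832 yaw 9.34 turn -0.003 tilt -0.043 0.006 tcp [0.4708 0.3261 0.2576] gw 0.21635242971933555
 s 0.08 shift [ 0.0012 -0.0035 -0.0021]
 s 0.07 shift [ 0.0085 -0.0102 -0.0021]
 s 0.06 shift [ 0.0159 -0.017  -0.0021]
 axis step 10mm along -peg: [ 0.0074 -0.0068 -0.    ]
```

Call:
play_rows(increments="0.001 -0.004 -0.002 0;0.003 -0.003 0 0;0.004 -0.004 0 0;0 0 0 0;0 0 0 0")

```text
clock: 27.9
position: [0.4833, 0.3259, 0.2497]
ee_rot: [0.547, -0.444, -0.531, -0.471]
ft_force: [0.3, -0.8, -1.0]
grip_width: 0.214
```

```bash
python3 -c "
from h import *
eyego('red',[.06,.05,.03])"
```

```text
eye [0.5589 0.339  0.2397] in peg x,y,s 0.0013 -0.0001 0.0689 yaw 9.34 turn -0.003 tilt -0.044 0.007 tcp [0.4833 0.3259 0.2497] gw 0.21361005339354608
 s 0.06 shift [ 0.0075 -0.005   0.0001]
 s 0.05 shift [ 0.0148 -0.0118  0.0001]
 s 0.03 shift [ 0.0296 -0.0253  0.    ]
 axis step 10mm along -peg: [ 0.0074 -0.0068 -0.    ]
```

Call:
play_rows(increments="0.006 -0.004 0 0;0.005 -0.004 0 0;0.005 -0.0045 0 0;0.005 -0.0045 0 0;0.004 -0.004 0 0;0 0 0 0;0 0 0 0")

```text
clock: 28.6
position: [0.5056, 0.3298, 0.222]
ee_rot: [0.547, -0.446, -0.532, -0.469]
ft_force: [-1.8, -0.6, -0.5]
grip_width: 0.216
```

```bash
python3 -c "
from h import *
eyego('red',[.035])
s=camera('scene');crop(s['img'],250,150,420,270,4,'pics/sp.png')"
```

```text
eye [0.5812 0.3429 0.2117] in peg x,y,s -0.0025 0.0001 0.0331 yaw 9.38 turn -0.002 tilt -0.039 0.005 tcp [0.5056 0.3298 0.222 ] gw 0.21606170262057542
 s 0.035 shift [-0.0031 -0.0006 -0.    ]
 axis step 10mm along -peg: [ 0.0073 -0.0068 -0.    ]
```

View pics/sp.png

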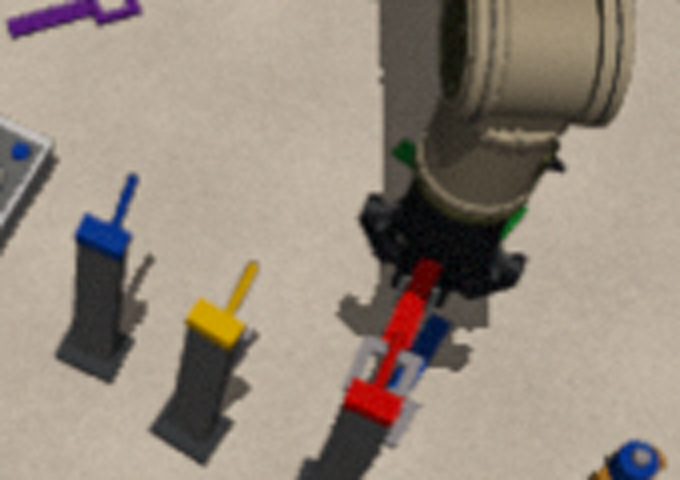

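Peg through the eye at s≈33 mm; release and back off upward, then over to the blue key.

Call:
play_rows(increments="0 0 0 0;0 0 0 0;0 0 0 0;0 0 0 0;0 0 0 0;0 0 0 0;0 0 0 0;0 0 0 0;0 0 0 0;0 0 0 0", hand=-0.3)

```text
clock: 29.65
position: [0.5071, 0.3303, 0.2239]
ee_rot: [0.547, -0.444, -0.531, -0.471]
ft_force: [0.3, -0.8, 0.5]
grip_width: 0.647
```

Call:
play_rows(increments="-0.02 0.02 0 0;-0.02 0.03 0 0;-0.03 0.02 0 0.05;0 0.01 0.01 0.05;0 0 0 0.04;0 0 0 0;0 0 0 0")

```text
clock: 30.35
position: [0.4209, 0.3262, 0.2928]
ee_rot: [0.512, -0.481, -0.498, -0.509]
ft_force: [0.4, -0.7, -0.6]
grip_width: 0.649
```

```bash
python3 snap.py q wrist scene;python3 -c "
from keys import *
crop(np.load('scene_q.npz')['img'],250,150,420,270,4,'pics/sq.png')
w=camera('wrist');o=get_obs()
for n in ('blue',):print(n,keypose(w,o,n))
delta((.441,.350,.1),1)"
```

```text
wrist [0.4209 0.3262 0.2928] 30.35
scene [0.4211 0.3261 0.2927] 30.4
blue (array([0.44762906, 0.3500327 ]), np.float64(1.0968873495189342), np.float64(0.08676315341543973), np.float64(0.019602378595046523), 681)
pos [0.4212 0.3259 0.2925] yaw 1.03 tilt -0.0421 0.0128 tool shift [ 0.1935 -0.0121  0.0212] turn 0.0005
```

View pics/wrist_q.png

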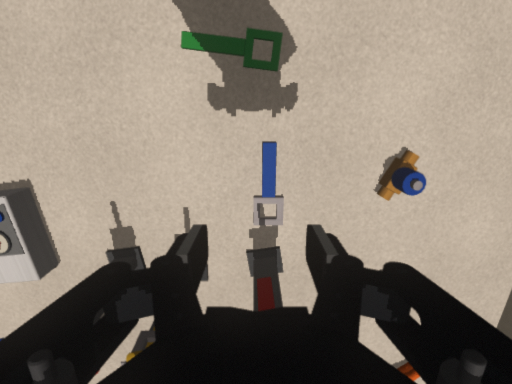

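View pics/sq.png

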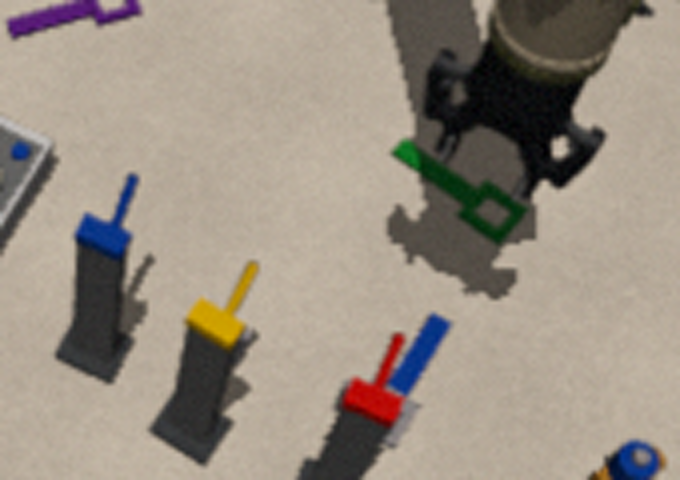

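Call:
play_rows(increments="0.04 -0.005 0.008 0;0.04 -0.005 0.008 0;0.04 -0.005 0.006 0;0.04 -0.002 0 0;0.04 -0.003 0 0;0.03 0 0 0;0 0 0 0;0 0 0 0", hand=-0.2)

```text
clock: 31.3
position: [0.4544, 0.3517, 0.0563]
ee_rot: [0.512, -0.481, -0.497, -0.509]
ft_force: [1.3, -0.6, 1.4]
grip_width: 0.599
```

```bash
python3 -c "
from keys import *
w=camera('wrist');o=get_obs();cv2.imwrite('pics/w9.png',w['img'])
print(keypose(w,o,'blue'))
delta((.441,.350,.0125),1)"
```

```text
(array([0.44718386, 0.35053812]), np.float64(0.8311542091859021), np.float64(0.08872019967609143), np.float64(0.020954976132097382), 3441)
pos [0.4542 0.3517 0.0565] yaw 1.09 tilt -0.0443 0.0131 tool shift [ 0.0433  0.0152 -0.002 ] turn 0.0016
```

View pics/w9.png

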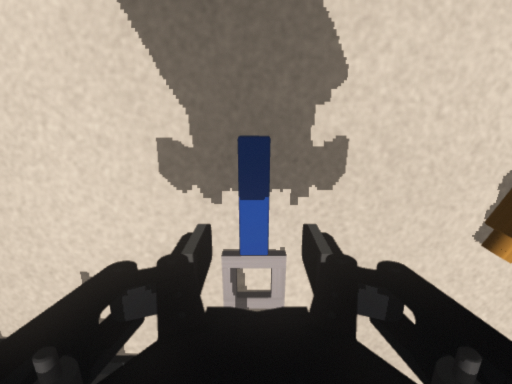

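Call:
play_rows(increments="0.02 0.008 -0.001 0;0.013 0.005 0 0;0.006 0.003 0 0;0.003 0 0 0;0 0 0 0;0 0 0 0")

```text
clock: 31.95
position: [0.4438, 0.355, 0.0204]
ee_rot: [-0.512, 0.476, 0.497, 0.514]
ft_force: [1.4, -0.3, 0.6]
grip_width: 0.602
```

```bash
python3 -c "
from keys import *
w=camera('wrist');o=get_obs()
print(keypose(w,o,'blue'))
delta((.4405,.3504,.0125),1)"
```

```text
(array([0.44712274, 0.35051827]), np.float64(0.8195850293383377), np.float64(0.0900564458280633), np.float64(0.021054925680941812), 4786)
pos [0.4438 0.355  0.0205] yaw 1.09 tilt -0.0526 0.0224 tool shift [ 0.0077  0.0038 -0.0047] turn 0.0017
```

Call:
play_rows(increments="0.007 0.004 -0.005 0;0 0 0 0;0 0 0 0")

```text
clock: 32.3
position: [0.4406, 0.3497, 0.0133]
ee_rot: [-0.512, 0.476, 0.497, 0.514]
ft_force: [-0.1, -0.6, 1.5]
grip_width: 0.6
```

Call:
play_rows(increments="0 0 0 0;0 0 0 0;0 0 0 0;0 0 0 0;0 0 0 0;0 0 0 0;0 0 0 0;0 0 0 0", hand=1, squeeze=60)

```text
clock: 33.1
position: [0.4407, 0.3497, 0.0136]
ee_rot: [-0.512, 0.476, 0.497, 0.514]
ft_force: [-0.2, -0.3, 0.8]
grip_width: 0.223
```

```bash
python3 -c "
from keys import *
w=camera('wrist');o=get_obs();cv2.imwrite('pics/w10.png',w['img'])
k=keypose(w,o,'blue');print(k,o['ft_force'])
delta((.4405,.3504,.0125),1)
grasp((.4471,.3504),1.0)"
```

```text
(array([0.44774254, 0.35039767]), np.float64(1.029874459251893), np.float64(0.09105283808238537), np.float64(0.02230169904533052), 4998) [-0.62144497 -0.85143955  1.7566658 ]
pos [0.4407 0.3497 0.0136] yaw 1.05 tilt -0.0533 0.0231 tool shift [0.0011 0.0003 0.0007] turn 0.0009
eye tool [ 0.0137 -0.0758  0.0002]
```

View pics/w10.png

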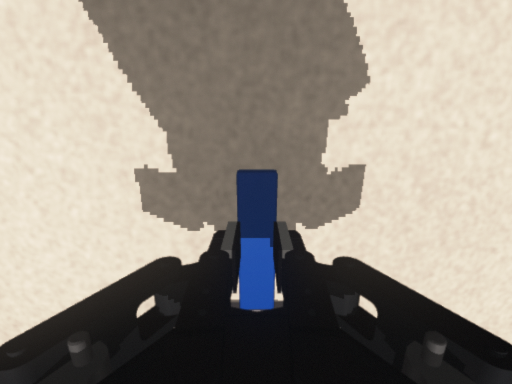

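Call:
play_rows(increments="-0.02 0.01 0 0;-0.04 0.02 0 0;-0.04 0.01 0 0;-0.04 0 0 0;-0.04 0 0 0;-0.04 0 0 0;-0.04 0 0 0;0 0 -0.03 0;0 0 -0.04 -0.07;0 0 -0.04 -0.07;0 0 -0.04 0;0 0 -0.04 0;0 0 -0.04 0;0 0 0 0;0 0 0 0")

```text
clock: 34.65
position: [0.4086, 0.1056, 0.2759]
ee_rot: [0.548, -0.437, -0.532, -0.476]
ft_force: [-0.3, 0.2, -1.5]
grip_width: 0.221
```

```bash
python3 snap.py r wrist;python3 -c "
from h import *
eyego('blue',[.1,.09])"
```

```text
wrist [0.4086 0.1056 0.2759] 34.65
eye [0.4841 0.1185 0.2665] in peg x,y,s -0.0313 0.0409 0.1395 yaw 9.5 turn 0.007 tilt -0.056 0.017 tcp [0.4088 0.1054 0.2759] gw 0.22071265856321245
 s 0.1 shift [ 0.0079 -0.0494 -0.0414]
 s 0.09 shift [ 0.0153 -0.056  -0.0415]
 axis step 10mm along -peg: [ 0.0075 -0.0067 -0.0002]
```

View pics/wrist_r.png

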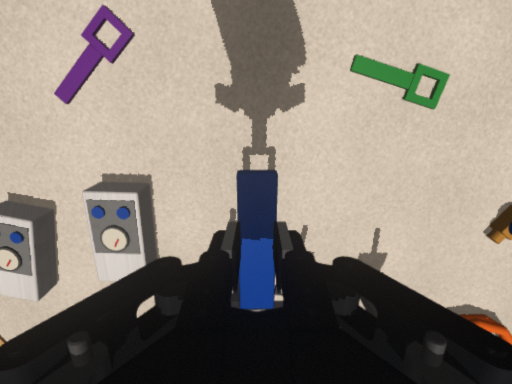

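Call:
play_rows(increments="0 -0.01 -0.02 0.007;0 -0.02 -0.018 0;0.003 -0.012 -0.003 0;0 0 0 0;0 0 0 0")

```text
clock: 35.2
position: [0.4576, 0.0756, 0.274]
ee_rot: [0.548, -0.438, -0.531, -0.475]
ft_force: [-0.9, -0.3, -1.3]
grip_width: 0.218
```

```bash
python3 -c "
from h import *
eyego('blue',[.09,.08,.07])
s=camera('scene');crop(s['img'],220,130,390,250,4,'pics/ss.png')
o=get_obs();R=Rn.from_quat(o['ee_rot']).as_matrix();p=proj(s,o['position']+R@np.array(json.load(open('eye.json'))))[0];print((p-[220,130]+.5)*4-.5)"
```

```text
eye [0.5329 0.0886 0.2646] in peg x,y,s -0.002 0.0037 0.1074 yaw 9.53 turn 0.007 tilt -0.055 0.015 tcp [0.4576 0.0756 0.274 ] gw 0.21779758062749213
 s 0.09 shift [ 0.0116 -0.013  -0.004 ]
 s 0.08 shift [ 0.0191 -0.0197 -0.0042]
 s 0.07 shift [ 0.0265 -0.0264 -0.0043]
 axis step 10mm along -peg: [ 0.0075 -0.0067 -0.0002]
[275.72318311 214.31224275]
```

View pics/ss.png

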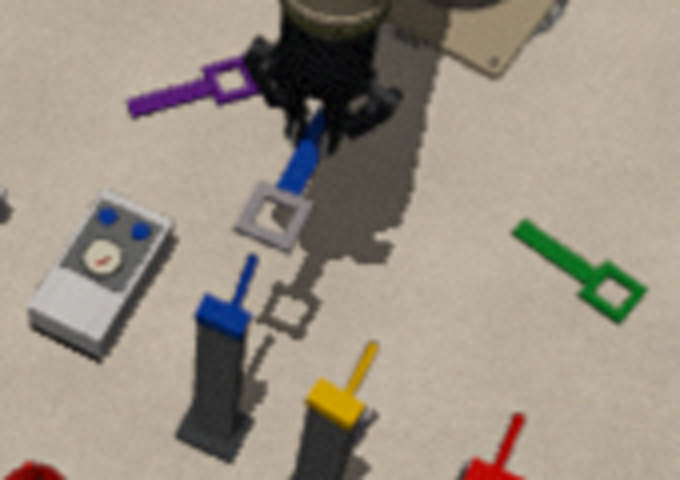

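Prediction (276,214) matches the seen eye (275,215). Continue.

Call:
play_rows(increments="0.006 -0.007 -0.002 0.006;0.005 -0.008 -0.002 0;0.004 -0.006 0 0;0 0 0 0;0 0 0 0")

```text
clock: 35.75
position: [0.4804, 0.0772, 0.2586]
ee_rot: [0.547, -0.439, -0.531, -0.476]
ft_force: [-0.4, 0.1, -0.7]
grip_width: 0.221
```

```bash
python3 -c "
from h import *
eyego('blue',[.08,.07,.06])"
```

```text
eye [0.5557 0.09   0.249 ] in peg x,y,s 0.0032 0.0015 0.0803 yaw 9.35 turn 0.004 tilt -0.055 0.016 tcp [0.4804 0.0772 0.2586] gw 0.22071346458489932
 s 0.08 shift [ 0.0023  0.0021 -0.0015]
 s 0.07 shift [ 0.0098 -0.0045 -0.0016]
 s 0.06 shift [ 0.0172 -0.0112 -0.0018]
 axis step 10mm along -peg: [ 0.0074 -0.0067 -0.0002]
```

Call:
play_rows(increments="0.005 0 -0.002 0;0.005 -0.004 0 0;0 0 0 0;0 0 0 0")

```text
clock: 36.15
position: [0.4853, 0.076, 0.2479]
ee_rot: [0.547, -0.439, -0.531, -0.476]
ft_force: [-1.2, 0.2, -0.2]
grip_width: 0.22
```

```bash
python3 -c "
from h import *
eyego('blue',[.06,.05,.04])"
```

```text
eye [0.5606 0.0888 0.2384] in peg x,y,s -0.001 -0.0005 0.0695 yaw 9.35 turn 0.004 tilt -0.055 0.017 tcp [0.4853 0.076  0.2479] gw 0.22025041727259403
 s 0.06 shift [ 0.0064 -0.0071  0.0004]
 s 0.05 shift [ 0.0138 -0.0138  0.0002]
 s 0.04 shift [ 0.0213 -0.0205  0.0001]
 axis step 10mm along -peg: [ 0.0074 -0.0067 -0.0002]
```

Call:
play_rows(increments="0.005 -0.0055 0 0;0.005 -0.005 0 0;0.005 -0.005 0 0;0.005 -0.005 0 0;0.003 -0.003 0 0;0 0 0 0;0 0 0 0")

```text
clock: 36.85
position: [0.5091, 0.0807, 0.2219]
ee_rot: [0.545, -0.441, -0.533, -0.473]
ft_force: [0.1, 0.5, 0.1]
grip_width: 0.216
```

```bash
python3 -c "
from h import *
eyego('blue',[.035])
s=camera('scene');crop(s['img'],220,130,390,250,4,'pics/st.png')"
```

```text
eye [0.5843 0.0935 0.2117] in peg x,y,s -0.0028 0.0004 0.0336 yaw 9.39 turn 0.005 tilt -0.046 0.016 tcp [0.5091 0.0807 0.2219] gw 0.21648585751102406
 s 0.035 shift [-0.003  -0.0011 -0.0004]
 axis step 10mm along -peg: [ 0.0074 -0.0067 -0.0002]
```

View pics/st.png

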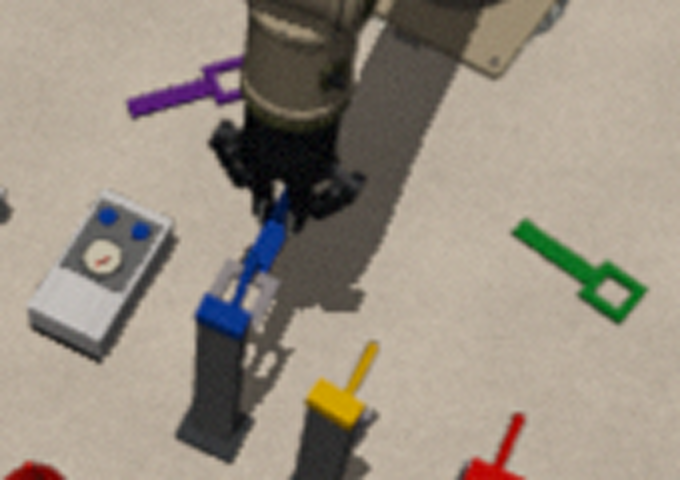

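Call:
play_rows(increments="0 0 0 0;0 0 0 0;0 0 0 0;0 0 0 0;0 0 0 0;0 0 0 0;0 0 0 0;0 0 0 0;0 0 0 0;0 0 0 0", hand=-0.3)

```text
clock: 37.9
position: [0.5104, 0.081, 0.2233]
ee_rot: [0.546, -0.44, -0.532, -0.474]
ft_force: [0.5, 0.9, -0.1]
grip_width: 0.649
```

Call:
play_rows(increments="-0.02 0.02 0 0;-0.02 0.04 0 0;-0.03 0.03 0 0;0 0 -0.04 0.14;0 0 -0.04 0.14;0 0 0 0.14;0 0 0 0.14;0 0 0 0.14;0 0 0 0.14;0 0 0 0.14;0 0 0 0.14;0 0 0 0.14;0 0 0 0.14;0 0 0 0.14;0 0 0 0.08;0 0 0 0")

```text
clock: 39.5
position: [0.4229, -0.0193, 0.2911]
ee_rot: [-0.008, 0.688, 0.026, 0.725]
ft_force: [-0.4, -0.8, -0.2]
grip_width: 0.649
```

```bash
python3 snap.py u wrist
```

```text
wrist [ 0.4229 -0.0193  0.2911] 39.5
```

View pics/wrist_u.png

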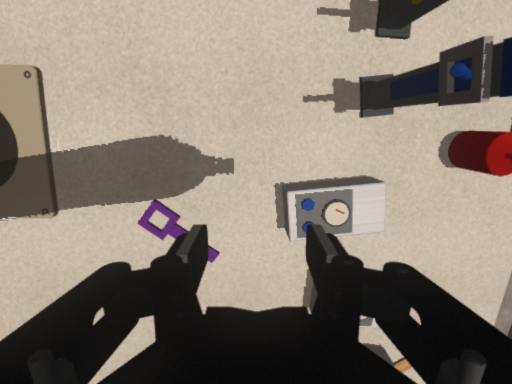

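Call:
play_rows(increments="0 0.04 0 0;0 0.04 0 0;0 0.04 0 0;0 0.04 0 0;0 0 0 0")

```text
clock: 40.05
position: [0.4139, 0.145, 0.2956]
ee_rot: [-0.013, 0.687, 0.031, 0.726]
ft_force: [-0.2, 0.0, 0.7]
grip_width: 0.652
```

```bash
python3 snap.py v wrist
```

```text
wrist [0.4139 0.145  0.2956] 40.05
```

View pics/wrist_v.png

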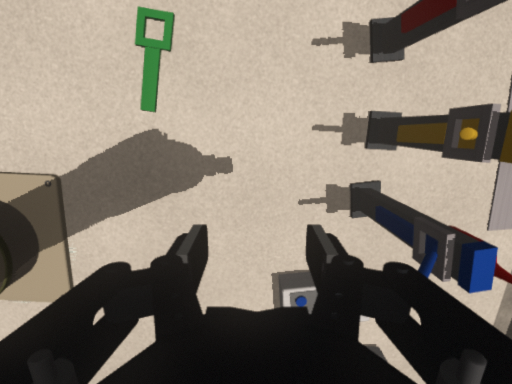

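Call:
play_rows(increments="0 0 -0.02 0;0 0.02 0 0;0 0 0 0;0 0 0 0;0 0 0 0")

```text
clock: 40.6
position: [0.3939, 0.1569, 0.2951]
ee_rot: [-0.013, 0.687, 0.031, 0.726]
ft_force: [0.2, -0.1, -0.2]
grip_width: 0.652
```

```bash
python3 snap.py x wrist scene top; python3 -c "
from h import *
crop(np.load('scene_x.npz')['img'],140,60,340,210,4,'pics/sx.png')
w=np.load('wrist_x.npz')['img'];crop(w,280,0,512,170,3,'pics/wx.png')"
```

```text
wrist [0.3939 0.1569 0.2951] 40.6
scene [0.394  0.1567 0.2951] 40.65
top [0.3939 0.1569 0.2951] 40.7
```

View pics/wx.png

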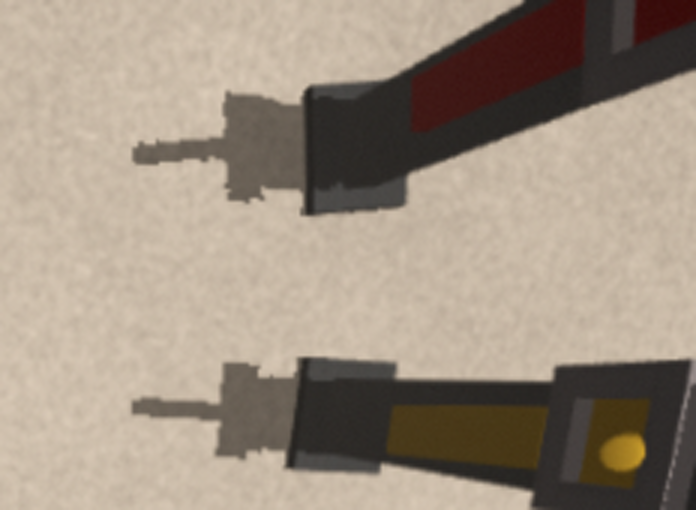

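View pics/scene_x.png

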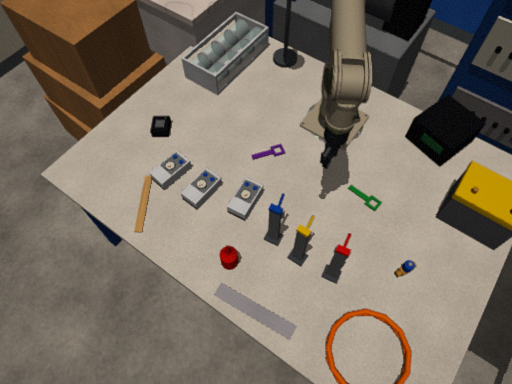

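Call:
play_rows(increments="0 0.04 0.01 0;0 0.04 0.01 0;0 0.03 0.01 0;0 0 0 0;0 0 0 0;0 0 0 0")

```text
clock: 41.35
position: [0.4192, 0.2699, 0.2995]
ee_rot: [-0.012, 0.687, 0.029, 0.726]
ft_force: [0.1, 0.3, 0.5]
grip_width: 0.651
```

```bash
python3 snap.py y wrist
```

```text
wrist [0.4192 0.2699 0.2995] 41.35
```

View pics/wrist_y.png

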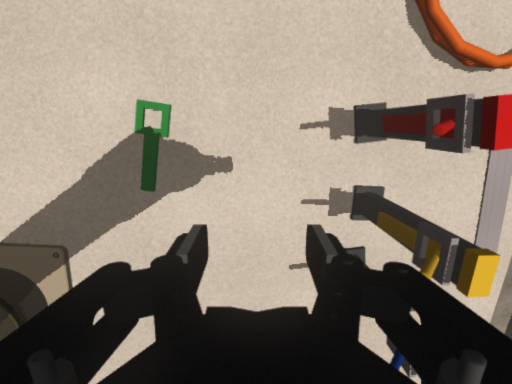

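The red key at (447,125) and the yellow key at (440,255) hang with their pegs through the eyes, and the arm touches nothing.

```bash
python3 -c "
from workcell import workorder
print(workorder.hand_in())"
```

```text
the job is handed in; nothing more can be done
None
```

The job is done and handed in, with the last clock reading 41.35 s of the 192 s allowed. The hand-in itself gives no verdict.

- **Boxes:** All three valve boxes were standing. I pushed each one over from its panel side. The last scene picture shows all three lying with dial and knobs up.
- **Keys:** I then hung the yellow, red and blue keys, in that order, on the pegs of their own colours. The last wrist-camera pictures show each peg through its key's eye, with the handle hanging down the post. My estimates put each eye centre within 3 mm of the peg's axis before release, which was computed from the grasp and not measured directly.
- **Other objects:** I did not touch the oil bottle, charger, brass valve or the green and purple look-alike keys, and the last scene picture shows none of them visibly out of place. I did not measure them again at the end.
- **Robot:** The arm was well clear of everything at hand-in.

**Disturbances:** I saw no key knocked aside and no slackening of the grip. The tool tilted by up to about 3 degrees over the run, and I allowed for that when placing the keys. No check failed or disagreed.

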